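Load the plate warming bench and set its thermostat

ROBOT

A 7-joint arm with a two-finger parallel gripper is mounted at the origin on the work surface. World frame = base frame: x ahead of the robot, y to its left, z up, the work surface at z = 0. Lengths are in m, angles in degrees, forces in N, time in s.
With the tool pointing down it reaches from about 0.425 to 0.875 m from the base axis. Payload 4.7 kg.
Tool frame: the origin (TCP) lies midway between the tips of the shut fingers; the grasp point (between the pads) lies 19 mm behind it; z points along the fingers, x is the direction in which the jaws open and shut, and the axes are right-handed (so a half turn about z gives the same grasp; the last joint's range is limited). The gripper opens to 87 mm and grips with 3 to 60 N. Pads are 19 mm wide; open, the fingers measure 117 mm over their backs; the gripper's body (75 mm by 190 mm) begins 51 mm behind the grasp point.
Start: joints at [-73.046, 18.392, -4.016, 83.108, 1.295, 78.541, -3.26], TCP at [0.181, 0.624, 0.223] pointing down, gripper open.
Joint ranges: [-163.93, 163.93], [-17.29, 119.83], [-79.2, 71.16], [3.27, 140.29], [-89.18, 269.18], [5.43, 117.66], [-154.24, 154.24]. Speed limits (degrees/s): [147.25, 147.25, 180, 180, 180, 180, 180].

INTERFACE

Orientations are given as [roll, pitch, yaw] about the fixed x, y, z axes, in that order (R = Rz(yaw) Ry(pitch) Rx(roll)).
In Python, from cell import env gives the robot as it stands.
- The arm moves only by the tool carry_out, never from a script. Its argument "plan" is a list of rows, each an object with "grip": the closure, from 0 (fully open) to 1 (shut); "dp": the shift along the tool's x, y, z in m, a list of three; "rotation": the turn, a rotation vector about the tool's x, y, z in degrees, a list of three. In form: [{"grip": grip, "dp": [dx, dy, dz], "rotation": [wx, wy, wz]}, ...]. A call has 1 to 8 rows; each row shifts and turns the pose as measured when the row begins, along the tool's axes as they then stand; what a row does not reach is not made up. A row lasts 1/12 s, in which the tool goes at most 41.7 mm and 7.16 degrees, less where a joint would pass 70% of its speed; a pose out of reach is approached as far as the arm can. A call is refused whole if a number of a shift passes 0.0417 or a number of a turn 7.16, either way. A call with a gripper value outside its range is refused whole. The fingers move at their own pace and stop on an object; "force" is the grip in N (left out, the last holds). Time passes only in rows, so rows that do not move let the fingers close. It gives the time, the measured TCP pose, the force and the opening at its end, in the units of the state.
- env.get_obs(): the state, without advancing time (a new reading comes with each control period).
- env.read_camera(name): name is "side" or "top"; returns the picture (420x560x3 uint8, red, green, blue); there is no depth.
- env.camera_params(name): a dict with "fx", "fy", "cx", "cy" (pixels), "R" (3x3) and "t" (3): a world point X has camera coordinates R X + t. Camera axes: x right, y down, z forward; pixel columns grow to the right and rows downward; lengths in m; the calibration is good to about 2 mm. A picture is of the moment at which its call begins. camera_params takes no time and is no camera call.
- env.sign_off(): hands the job in, once; it reports no verdict.
The state is a dict: "time_s": time; "qpos": joint angles; "joint_velocities": joint speeds; "effort": joint torques, N m; "tool_pos": TCP position; "tool_rot": TCP orientation; "force": force on the tool from outside, world axes, zero at the start; "wrist_torque": the same for the moment, N m; "grip_width": finger opening in m.
Only numpy, scipy, OpenCV 4.12 (cv2) and the standard library are available. Lean on these libraries where they do the work, as an engineer would, in place of code of your own. Each camera call takes 0.05 s, during which the arm holds its last target. There are 200 camera calls.

TASK

The square four-well culture plates on the bench have to go onto the heated metal bed of the warming bench, every one of them lying flat, base down and labelled lid up, and some of them are lying upside down: turn those over. Then, or before, turn the thermostat knob until the black needle on the dial points at the brass tab on its rim. Set the plates down, do not drop or stack them, and leave the tape roll, the pad of notes and the jar where they are.

Things in the scene. Friction and masses are not known exactly. Their poses are not given: they have to be found in the camera images.
- plate_1_mid (a point): A four-well culture plate: square block 60 x 60 mm, 24 mm high, flush plane sides, about 70 g, lid taped on for good. Paper label (46 x 17 mm) and two tape tabs on the lid; the base shows four bare round wells 26 mm across. This point is its centre, 12 mm from either broad face; z axis points from base out through the lid (up when right way up), x and y square to its sides. None at the start: absent.
- plate_2_mid (a point): Another such plate, same size and axes (all four plates are alike). It stands safely on any of its 24 mm wide sides. None at the start: absent.
- plate_3_mid (a point): Another such plate, same size and axes. None at the start: absent.
- plate_4_mid (a point): Another such plate, same size and axes. None at the start: absent.
- warmer: The warming bench, a white box 190 mm (its x) by 350 mm (its y) and 60 mm high that does not move; origin at the centre of its underside, z up, x roughly away from the robot. The heated bed takes up 240 mm at its -y end; the control deck with dial and knob, level with the bed, 110 mm at its +y end.
- bed (a point): Centre of the heated bed of the warming bench, on its surface, 60 mm above the bench top; axes as the warmer's. The bed is bare metal, 184 mm (x) by 234 mm (y) inside a rim 3 mm wide and 5 mm high.
- knob_grip (a point): Grip point of the thermostat knob: on its vertical axis, 30 mm above the deck (90 mm above the bench top). Black fluted cylinder 40 mm across, from 11 to 43 mm above the deck, on a collar 52 mm across and 11 mm high. The dial (96 mm across, 7 mm proud of the deck) has its centre 90 mm on along the warmer's x and 8 mm along its y.
- knob (a joint): Turn of the knob (rad), 0 to 6.4, growing clockwise seen from above; friction (0.03 Nm) holds it where it is left.
- needle (a joint): Angle of the dial's black needle (rad), growing clockwise seen from above; it is geared to the knob and turns 0.35 rad for each rad of the knob. It lies under the dial's cover and cannot be touched.
- mark (a joint): Angle of the brass tab on the rim of the dial (rad), 8 degrees wide, measured as for the needle from the same zero: the needle points at the tab when the two values are equal. Set beforehand and under the cover; the tab is beyond the needle in the clockwise direction at the start.
- needle_tip (a point): Tip of the needle, 33 mm from the dial's centre; its x axis points outwards along the needle.
- mark_tip (a point): Middle of the brass tab, 40 mm from the dial's centre; its x axis points outwards from the dial's centre.
- tape_roll: A bystander: roll of paper tape lying flat, 96 mm across and 24 mm high; origin at the centre of its underside.
- notes: A bystander: pad of sticky notes, 76 x 76 x 18 mm; origin at the centre of its underside.
- reagent: A bystander: closed amber glass jar, 62 mm in diameter and 115 mm high; origin at the centre of its underside.
Mind the look-alikes: they are no part of the job. Leave any blue, orange or red look-alike of the part that bears plate_4_mid alone.

How it is judged:
By the outcome, as a careful person would: the job done as asked, in the order asked, and still so for the second after the job is handed in, with the robot touching nothing.
Of plate_1, plate_2, plate_3 only 2 to 3 are there at a start; the rules pass over those that are not, and their reading is None.
At some moment in a run one of plate_1, plate_2, plate_3, plate_4 may be knocked a few centimetres aside while the robot is not near it.
It also fails if it takes over 210 s, if anything falls off the work surface, if the arm or the gripper's body presses on something with over 40 N, if the wrist force passes 120 N, or if a joint passes its speed limit or range.

## Working session

There is one attempt and no reset: what is moved stays moved. The work goes in short steps, Python scripts to look and compute and a tool call to move; the robot and the scene stay as the last step left them, time stands still between calls to the robot, and variables do not carry over. Pictures are saved under pics/ and viewed, about 12 in all and at most 16, crops included, and the job is handed in when it is done.

Besides the shell and the picture viewer there is one more tool, called in YAML: its name, and indented under it one key for each argument. carry_out: Moves the arm, as the interface text tells. Its arguments: {"type":"object","properties":{"plan":{"type":"array","items":{"type":"object","properties":{"grip":{"type":"number"},"dp":{"type":"array","items":{"type":"number"}},"rotation":{"type":"array","items":{"type":"number"}}}}},"force":{"type":"number"}},"required":["plan"]}

```bash
ls; mkdir -p pics
python3 - <<'E'
from cell import env
import cv2,numpy as np
for n in("top","side"):
    cv2.imwrite(f"pics/{n}0.png",env.read_camera(n)[:,:,::-1])
    p=env.camera_params(n);R=np.array(p["R"]);print(n,p["fx"],p["cx"],p["cy"],(-R.T@p["t"]).round(3),R.round(3).tolist())
o=env.get_obs();print(o)
E
```

```text
pics
top 482.50634984508264 278.19704577512243 211.3968541924402 [ 0.432 -0.051  1.552] [[-0.02, -1.0, 0.003], [-0.994, 0.02, -0.104], [0.104, -0.005, -0.995]]
side 461.2971052441338 282.5318338505491 219.11924415715504 [0.451 0.898 0.907] [[-0.987, -0.159, 0.008], [-0.108, 0.631, -0.768], [0.117, -0.76, -0.64]]
{'time_s': 0.1, 'qpos': array([-73.04693842,  18.43819075,  -4.01571175,  83.16942159,
         1.29560603,  78.54046208,  -3.25913822]), 'joint_velocities': array([ 0.04081087, -0.07404352,  0.00917608, -0.2248175 ,  0.02141663,
        0.06936429, -0.01045909]), 'effort': array([ 1.54060499e-04, -4.92570662e+01, -4.05523069e-01, -3.13399959e+01,
       -6.40180428e-02,  3.94203421e-02,  8.19865886e-05]), 'tool_pos': array([0.18065566, 0.6238629 , 0.22151939]), 'tool_rot': array([1.79993995e+02, 1.02805840e-01, 7.38577150e+01]), 'force': array([ 0.02586854, -0.01124875, -0.80408489]), 'wrist_torque': array([ 0.05232594, -0.01989573, -0.01840495]), 'grip_width': 0.0869195989767494}
```

View pics/top0.png

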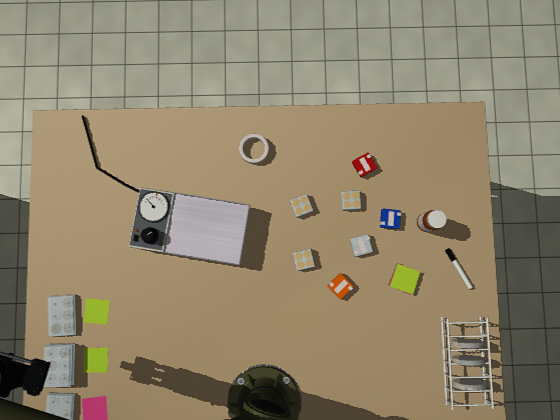

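View pics/side0.png

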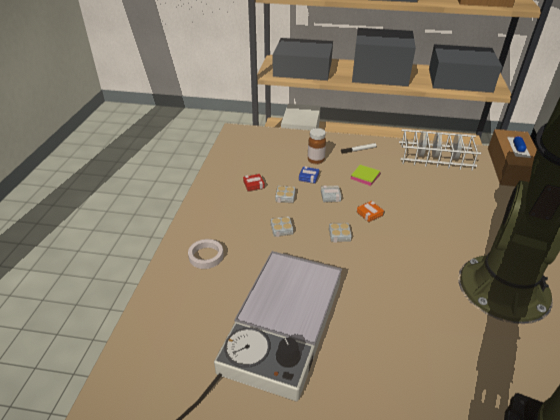

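The top view shows plates at about (302,206), (351,201), (304,260) and (361,245), with the warmer at (190,227). Red, blue and orange look-alikes are nearby. I'll zoom in to tell faces and the dial apart.

```bash
cat > h.py <<'E'
from cell import env
import cv2,numpy as np
from scipy.spatial.transform import Rotation as Ro
def cam(n):
    p=env.camera_params(n);K=np.array([[p["fx"],0,p["cx"]],[0,p["fy"],p["cy"]],[0,0,1]]);return K,np.array(p["R"]),np.array(p["t"])
def ray(n,uv,z):
    K,R,t=cam(n);uv=np.atleast_2d(uv).astype(float)
    d=(R.T@np.linalg.inv(K)@np.c_[uv,np.ones(len(uv))].T).T;c=-R.T@t
    return c+d*((z-c[2])/d[:,2])[:,None]
def proj(n,X):
    K,R,t=cam(n);q=(K@(R@np.atleast_2d(X).T+t[:,None])).T;return q[:,:2]/q[:,2:]
def crop(im,x,y,w,h,s):return cv2.resize(im[y:y+h,x:x+w],None,fx=s,fy=s,interpolation=cv2.INTER_CUBIC)
def grab(n):return env.read_camera(n)[:,:,::-1].copy()
E
python3 - <<'E'
from h import *
t=cv2.imread("pics/top0.png");s=cv2.imread("pics/side0.png")
a=crop(t,285,185,100,90,4);b=crop(s,260,165,100,90,4);c=crop(t,125,180,130,90,3);d=crop(s,210,310,130,90,3)
top=np.hstack([a,b]);bot=np.hstack([c,d]);bot=cv2.copyMakeBorder(bot,0,0,0,800-780,0)
bot=bot[:240]
cv2.imwrite("pics/z0.png",np.vstack([top,bot]))
print("pl",ray("top",[(302,206),(351,201),(304,260),(361,245)],.024).round(3).tolist())
print("warmer corners",ray("top",[(142,188),(250,205),(241,265),(131,247)],.06).round(3).tolist())
E
```

```text
pl [[0.608, -0.135, 0.024], [0.621, -0.292, 0.024], [0.437, -0.137, 0.024], [0.48, -0.318, 0.024]]
warmer corners [[0.67, 0.365, 0.06], [0.61, 0.029, 0.06], [0.425, 0.059, 0.06], [0.487, 0.398, 0.06]]
```

View pics/z0.png

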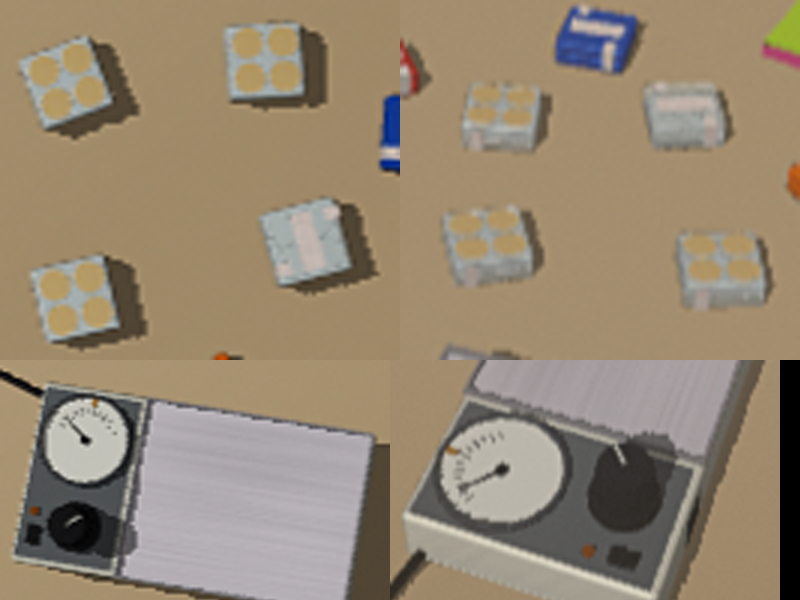

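The lower zoom shows the needle at upper left and the tab just right of 12 o'clock. Three plates have wells up (upside down), and the one at (361,245) is label up. Next I'll measure the plates, warmer, dial and knob.

```bash
cat >> h.py <<'E'
def plates(im,zt=.024,lo=600/1.,vis=None):
    """light grey-cyan blobs in top view -> (x,y,yaw deg,size mm, wellfrac)"""
    b,g,r=[im[:,:,i].astype(int) for i in range(3)]
    m=((b>r-25)&(b>110)).astype(np.uint8)
    out=[]
    for c in cv2.findContours(m,cv2.RETR_EXTERNAL,cv2.CHAIN_APPROX_NONE)[0]:
        if cv2.contourArea(cv2.convexHull(c))<150:continue
        P=ray("top",c[:,0,:],zt)[:,:2].astype(np.float32)*1000
        (x,y),(w,h),a=cv2.minAreaRect(P)
        if 45<min(w,h) and max(w,h)<85:
            ii=np.zeros_like(m);cv2.drawContours(ii,[cv2.convexHull(c)],-1,1,-1);ii=cv2.erode(ii,np.ones((3,3)))
            wf=((r-b>40)&(ii>0)).sum()/ii.sum()
            out.append((round(x/1e3,3),round(y/1e3,3),round((a+45)%90-45,1),round(w),round(h),round(wf,2)))
    return out
E
python3 - <<'E'
from h import *
t=cv2.imread("pics/top0.png")
for p in plates(t):print(p)
hsv=cv2.cvtColor(t,cv2.COLOR_BGR2HSV)
# bed blob
roi=np.zeros(t.shape[:2],np.uint8);roi[175:275,120:260]=1
b,g,r=[t[:,:,i].astype(int) for i in range(3)]
m=((b>r-25)&(b>110)&(roi>0)).astype(np.uint8)
for c in cv2.findContours(m,cv2.RETR_EXTERNAL,cv2.CHAIN_APPROX_NONE)[0]:
    if cv2.contourArea(c)<400:continue
    P=ray("top",c[:,0,:],.062)[:,:2].astype(np.float32)*1000
    print("blob",cv2.contourArea(c),c[:,0].mean(0),cv2.minAreaRect(P),cv2.minEnclosingCircle(P))
dk=((r<45)&(g<45)&(b<45)&(roi>0)).astype(np.uint8)
for c in cv2.findContours(dk,cv2.RETR_EXTERNAL,cv2.CHAIN_APPROX_NONE)[0]:
    if cv2.contourArea(c)<40:continue
    P=ray("top",c[:,0,:],.103)[:,:2].astype(np.float32)*1000
    print("dark",cv2.contourArea(c),cv2.minEnclosingCircle(P))
z=crop(t,128,182,66,70,8);cv2.imwrite("pics/dial0.png",z)
E
```

```text
(0.009, 0.621, -4.3, 84, 74, np.float64(0.0))
(0.439, -0.134, 11.5, 58, 59, np.float64(0.62))
(0.481, -0.318, 12.8, 58, 63, np.float64(0.0))
(0.558, -0.562, 42.9, 55, 57, np.float64(0.0))
(0.563, -0.414, -6.9, 62, 57, np.float64(0.0))
(0.611, -0.131, 19.5, 58, 60, np.float64(0.65))
(0.624, -0.29, -1.1, 61, 58, np.float64(0.61))
blob 4346.5 [207.909699  225.4548495] ((541.1614990234375, 163.64700317382812), (233.7068328857422, 188.80589294433594), 79.58431243896484) ((541.2399291992188, 165.13522338867188), 148.63697814941406)
blob 561.5 [153.02531646 206.08860759] ((611.4495849609375, 328.8173828125), (84.0860595703125, 84.419677734375), 88.85682678222656) ((612.1533203125, 329.7532958984375), 43.95668029785156)
dark 291.0 ((512.693115234375, 322.63140869140625), 35.88066864013672)
```

View pics/dial0.png

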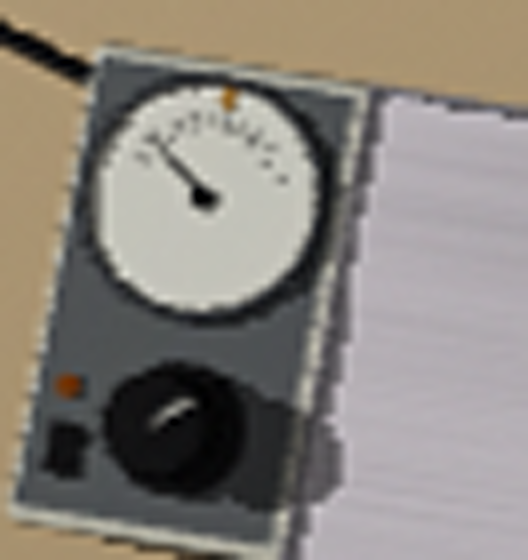

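carry_out:
  plan:
    - {"grip": 0, "dp": [-0.015, 0.034, 0], "rotation": [0, 0, -5]}
    - {"grip": 0, "dp": [-0.012, 0.035, 0], "rotation": [0, 0, -5]}
    - {"grip": 0, "dp": [-0.009, 0.036, 0], "rotation": [0, 0, -5]}
    - {"grip": 0, "dp": [-0.006, 0.036, 0], "rotation": [0, 0, -5]}
    - {"grip": 0, "dp": [-0.003, 0.037, 0], "rotation": [0, 0, -5]}
    - {"grip": 0, "dp": [0.0, 0.037, 0], "rotation": [0, 0, -5]}
    - {"grip": 0, "dp": [0.003, 0.037, 0], "rotation": [0, 0, -5]}
    - {"grip": 0, "dp": [0.006, 0.037, 0], "rotation": [0, 0, -5]}

```text
time_s: 0.77
tool_pos: [0.4503, 0.599, 0.2171]
tool_rot: [-179.4, 0.2, 116.6]
force: [-0.3, 0.5, 1.5]
grip_width: 0.0868
```

```bash
cat >> h.py <<'E'
def err(pos=None,rpy=None,R=None):
    """remaining tool-frame shift (m) and rotvec (deg) to a target"""
    o=env.get_obs();R0=Ro.from_euler("xyz",o["tool_rot"],degrees=True)
    print("t",round(o["time_s"],2),"pos",o["tool_pos"].round(4),"rpy",o["tool_rot"].round(1),"F",o["force"].round(1),"w",round(o["grip_width"],4),"q",o["qpos"].round(0).tolist())
    if rpy is not None:R=Ro.from_euler("xyz",rpy,degrees=True)
    if R is not None:print(" turn",(R0.inv()*R).as_rotvec(degrees=True).round(1))
    if pos is not None:print(" shift",R0.inv().apply(np.array(pos)-o["tool_pos"]).round(4))
def dialang(im,tag=None):
    pass
E
python3 -c "
from h import *
err([.521,.337,.13],[180,0,113])
print(ray('top',[(149.3,233.9),(149.5,235.1)],.103),ray('side',[(288,340)],.103))"
```

```text
t 0.77 pos [0.4503 0.599  0.2171] rpy [-179.4    0.2  116.6] F [-0.3  0.5  1.5] w 0.0868 q [-53.0, 31.0, -3.0, 66.0, 1.0, 84.0, 61.0]
 turn [-0.6  0.2  3.6]
 shift [-0.2656 -0.0532  0.0886]
[[0.52379373 0.33026584 0.103     ]
 [0.52017582 0.32963909 0.103     ]] [[0.5240857 0.3278267 0.103    ]]
```

carry_out:
  plan:
    - {"grip": 0, "dp": [-0.033, -0.006, 0.005], "rotation": [0, 0, 0]}
    - {"grip": 0, "dp": [-0.033, -0.006, 0.005], "rotation": [0, 0, 0]}
    - {"grip": 0, "dp": [-0.033, -0.006, 0.005], "rotation": [0, 0, 0]}
    - {"grip": 0, "dp": [-0.033, -0.006, 0.005], "rotation": [0, 0, 0]}
    - {"grip": 0, "dp": [-0.033, -0.006, 0.005], "rotation": [0, 0, 0]}
    - {"grip": 0, "dp": [-0.033, -0.006, 0.005], "rotation": [0, 0, 0]}
    - {"grip": 0, "dp": [-0.033, -0.006, 0.005], "rotation": [0, 0, 0]}
    - {"grip": 0, "dp": [-0.02, -0.003, 0.005], "rotation": [0, 0, 0]}

```text
time_s: 1.43
tool_pos: [0.5323, 0.3512, 0.1514]
tool_rot: [-178.1, 0.5, 116.9]
force: [-0.3, 0.2, -0.4]
grip_width: 0.087
```

```bash
python3 -c "
from h import *
err([.522,.331,.076],[180,0,113])
s=grab('side');t=grab('top');cv2.imwrite('pics/k1.png',np.hstack([crop(s,200,230,160,170,2.5),crop(t,110,160,160,170,2.5)]))"
```

```text
t 1.43 pos [0.5323 0.3512 0.1514] rpy [-178.1    0.5  116.9] F [-0.3  0.2 -0.4] w 0.087 q [-37.0, 21.0, 1.0, 88.0, -0.0, 73.0, 81.0]
 turn [-1.9  0.6  3.9]
 shift [-0.0127 -0.0158  0.076 ]
```

View pics/k1.png

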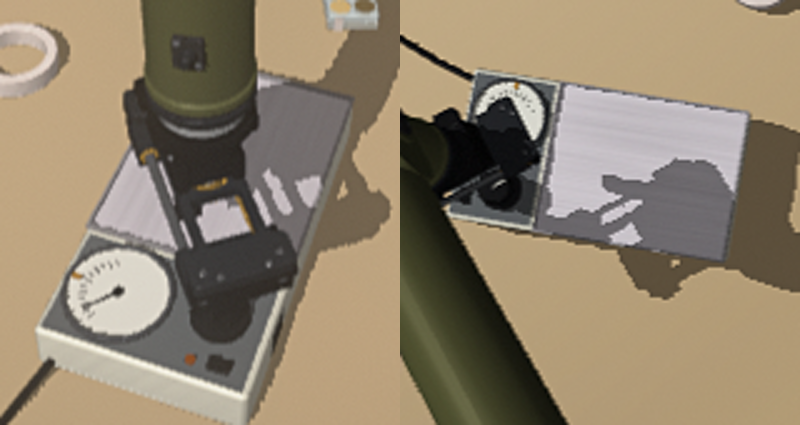

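The gripper is above the knob, and the side view sees the dial at about (118,292) in the crop with nothing in the way. Now down.

carry_out:
  plan:
    - {"grip": 0, "dp": [-0.006, -0.008, 0.005], "rotation": [-0.9, 0.3, 2]}
    - {"grip": 0, "dp": [-0.006, -0.008, 0.01], "rotation": [-0.9, 0.3, 2]}
    - {"grip": 0, "dp": [0, 0, 0.015], "rotation": [0, 0, 0]}
    - {"grip": 0, "dp": [0, 0, 0.015], "rotation": [0, 0, 0]}
    - {"grip": 0, "dp": [0, 0, 0.015], "rotation": [0, 0, 0]}
    - {"grip": 0, "dp": [0, 0, 0.01], "rotation": [0, 0, 0]}
    - {"grip": 0, "dp": [0, 0, 0.0], "rotation": [0, 0, 0]}

```text
time_s: 2.12
tool_pos: [0.5211, 0.3337, 0.0777]
tool_rot: [-179.9, -0.2, 112.5]
force: [0.7, -0.9, -0.4]
grip_width: 0.0873
```

```bash
python3 -c "
from h import *
err([.522,.331,.076],[180,0,113])"
```

```text
t 2.12 pos [0.5211 0.3337 0.0777] rpy [-179.9   -0.2  112.5] F [ 0.7 -0.9 -0.4] w 0.0873 q [-37.0, 21.0, 2.0, 97.0, -1.0, 62.0, 78.0]
 turn [-0.1 -0.2 -0.5]
 shift [-0.0029 -0.0002  0.0017]
```

carry_out:
  plan:
    - {"grip": 1, "dp": [-0.002, 0, 0], "rotation": [0, 0, 0]}
    - {"grip": 1, "dp": [0, 0, 0], "rotation": [0, 0, 0]}
    - {"grip": 1, "dp": [0, 0, 0], "rotation": [0, 0, 0]}
    - {"grip": 1, "dp": [0, 0, 0], "rotation": [0, 0, 0]}
    - {"grip": 1, "dp": [0, 0, 0], "rotation": [0, 0, 0]}
    - {"grip": 1, "dp": [0, 0, 0], "rotation": [0, 0, 0]}
    - {"grip": 1, "dp": [0, 0, 0], "rotation": [0, 0, 0]}
    - {"grip": 1, "dp": [0, 0, 0], "rotation": [0, 0, 0]}
  force: 15

```text
time_s: 2.78
tool_pos: [0.5212, 0.3387, 0.0807]
tool_rot: [179.9, -0.6, 112.7]
force: [-1.2, 8.5, -4.6]
grip_width: 0.0418
```

carry_out:
  plan:
    - {"grip": 1, "dp": [0.001, 0, 0], "rotation": [0, 0, 0]}
    - {"grip": 1, "dp": [0, 0, 0], "rotation": [0, 0, 4]}
    - {"grip": 1, "dp": [0, 0, 0], "rotation": [0, 0, 5]}
    - {"grip": 1, "dp": [0, 0, 0], "rotation": [0, 0, 5]}
    - {"grip": 1, "dp": [0, 0, 0], "rotation": [0, 0, 5]}
    - {"grip": 1, "dp": [0, 0, 0], "rotation": [0, 0, 5]}
    - {"grip": 1, "dp": [0, 0, 0], "rotation": [0, 0, 5]}
    - {"grip": 1, "dp": [0, 0, 0], "rotation": [0, 0, 5]}

```text
time_s: 3.45
tool_pos: [0.5206, 0.3409, 0.0806]
tool_rot: [-179.9, -0.6, 77.4]
force: [0.9, 1.3, -1.9]
grip_width: 0.0396
```

carry_out:
  plan:
    - {"grip": 1, "dp": [0, 0, 0], "rotation": [0, 0, 5]}
    - {"grip": 1, "dp": [0, 0, 0], "rotation": [0, 0, 5]}
    - {"grip": 1, "dp": [0, 0, 0], "rotation": [0, 0, 5]}
    - {"grip": 1, "dp": [0, 0, 0], "rotation": [0, 0, 5]}
    - {"grip": 1, "dp": [0, 0, 0], "rotation": [0, 0, 5]}
    - {"grip": 1, "dp": [0, 0, 0], "rotation": [0, 0, 5]}
    - {"grip": 1, "dp": [0, 0, 0], "rotation": [0, 0, 5]}
    - {"grip": 1, "dp": [0, 0, 0], "rotation": [0, 0, 5]}

```text
time_s: 4.12
tool_pos: [0.5214, 0.342, 0.0807]
tool_rot: [-179.6, -0.5, 35.5]
force: [-0.4, 1.3, -2.2]
grip_width: 0.0393
```

carry_out:
  plan:
    - {"grip": 1, "dp": [0, 0, 0], "rotation": [0, 0, 5]}
    - {"grip": 1, "dp": [0, 0, 0], "rotation": [0, 0, 5]}
    - {"grip": 1, "dp": [0, 0, 0], "rotation": [0, 0, 5]}
    - {"grip": 1, "dp": [0, 0, 0], "rotation": [0, 0, 5]}
    - {"grip": 1, "dp": [0, 0, 0], "rotation": [0, 0, 5]}
    - {"grip": 1, "dp": [0, 0, 0], "rotation": [0, 0, 5]}
    - {"grip": 1, "dp": [0, 0, 0], "rotation": [0, 0, 5]}
    - {"grip": 1, "dp": [0, 0, 0], "rotation": [0, 0, 5]}

```text
time_s: 4.78
tool_pos: [0.5227, 0.3423, 0.0806]
tool_rot: [-179.3, -0.3, -6.5]
force: [1.0, 0.5, -1.8]
grip_width: 0.0395
```

```bash
cat >> h.py <<'E'
def dial(n="side",tag=None,c=(.6105,.331)):
    """rectify the dial plane (z=.067): 10 px/mm patch, up = world +x, right = world -y; measure needle and tab cw angles"""
    im=grab(n)
    g=np.array([[c[0]+.05,c[1]+.05],[c[0]+.05,c[1]-.05],[c[0]-.05,c[1]-.05],[c[0]-.05,c[1]+.05]])
    s=proj(n,np.c_[g,[.067]*4]).astype(np.float32)
    H=cv2.getPerspectiveTransform(s,np.float32([[0,0],[400,0],[400,400],[0,400]]))
    w=cv2.warpPerspective(im,H,(400,400),flags=cv2.INTER_CUBIC)
    if tag:cv2.imwrite(f"pics/{tag}.png",w)
    return w
def angs(w,c):
    yy,xx=np.mgrid[:400,:400];dx=xx-c[0];dy=yy-c[1];rr=np.hypot(dx,dy)/4;A=np.degrees(np.arctan2(dx,-dy))
    b,g,r=[w[:,:,i].astype(int) for i in range(3)]
    def mean(m):return np.degrees(np.angle(np.exp(1j*np.radians(A[m])).sum()))
    tab=(r-b>70)&(rr>34)&(rr<44)
    nd=(r<110)&(rr>10)&(rr<22)
    return "needle",mean(nd).round(1),nd.sum(),"tab",mean(tab).round(1),tab.sum()
E
python3 -c "
from h import *
err()
w=dial('side','d1')
g=cv2.cvtColor(w,cv2.COLOR_BGR2GRAY)
m=(g>150).astype(np.uint8)
c=max(cv2.findContours(m,0,1)[0],key=cv2.contourArea);e=cv2.fitEllipse(cv2.convexHull(c));print(e)
print(angs(w,e[0]))
"
```

```text
t 4.78 pos [0.5227 0.3423 0.0806] rpy [-179.3   -0.3   -6.5] F [ 1.   0.5 -1.8] w 0.0395 q [-52.0, 21.0, 21.0, 98.0, -9.0, 62.0, -35.0]
((189.90084838867188, 192.34584045410156), (325.2208251953125, 359.30987548828125), 14.375138282775879)
('needle', np.float64(9.5), np.int64(51), 'tab', np.float64(16.2), np.int64(545))
```

View pics/d1.png

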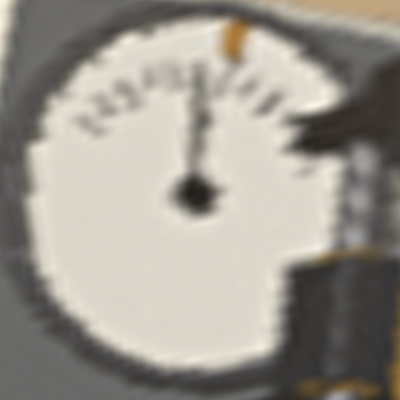

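carry_out:
  plan:
    - {"grip": 1, "dp": [0, 0, 0], "rotation": [0, 0, 5]}
    - {"grip": 1, "dp": [0, 0, 0], "rotation": [0, 0, 5]}
    - {"grip": 1, "dp": [0, 0, 0], "rotation": [0, 0, 5]}
    - {"grip": 1, "dp": [0, 0, 0], "rotation": [0, 0, 5]}
    - {"grip": 1, "dp": [0, 0, 0], "rotation": [0, 0, 5]}
    - {"grip": 1, "dp": [0, 0, 0], "rotation": [0, 0, 5]}
    - {"grip": 1, "dp": [0, 0, 0], "rotation": [0, 0, 2]}
    - {"grip": 1, "dp": [0, 0, 0], "rotation": [0, 0, 0]}

```text
time_s: 5.5
tool_pos: [0.5237, 0.3418, 0.0807]
tool_rot: [-179.3, -0.0, -39.3]
force: [0.6, 0.7, -0.5]
grip_width: 0.0399
```

```bash
python3 -c "
from h import *
err()
w=dial('side','d2')
print(angs(w,(196,194)))
"
```

```text
t 5.5 pos [0.5237 0.3418 0.0807] rpy [-179.3   -0.   -39.3] F [ 0.6  0.7 -0.5] w 0.0399 q [-57.0, 22.0, 26.0, 98.0, -11.0, 62.0, -66.0]
('needle', np.float64(14.7), np.int64(66), 'tab', np.float64(14.0), np.int64(544))
```

View pics/d2.png

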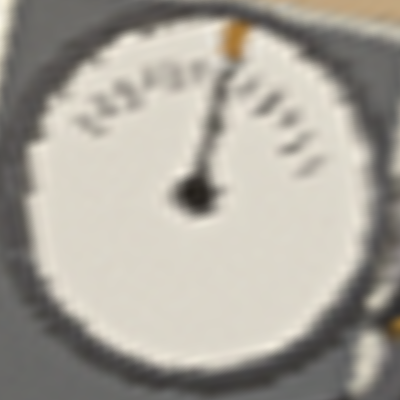

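The needle tip at (228,72) and the tab at (236,40) are on one line from the hub (195,194): about 15.1° against 14.9°. I'll release and plan the plate picks.

carry_out:
  plan:
    - {"grip": 0, "dp": [0, 0, 0], "rotation": [0, 0, 0]}
    - {"grip": 0, "dp": [0, 0, 0], "rotation": [0, 0, 0]}
    - {"grip": 0, "dp": [0, 0, 0], "rotation": [0, 0, 0]}
    - {"grip": 0, "dp": [0, 0, 0], "rotation": [0, 0, 0]}
    - {"grip": 0, "dp": [0, 0, -0.02], "rotation": [0, 0, 0]}
    - {"grip": 0, "dp": [0, 0, -0.04], "rotation": [0, 0, 0]}
    - {"grip": 0, "dp": [0, 0, -0.04], "rotation": [0, 0, 0]}
    - {"grip": 0, "dp": [0, 0, -0.03], "rotation": [0, 0, 0]}

```text
time_s: 6.22
tool_pos: [0.5179, 0.3365, 0.2062]
tool_rot: [179.6, 0.1, -38.9]
force: [1.0, 0.7, 0.6]
grip_width: 0.0831
```

```bash
cat >> h.py <<'E'
def Rt(yaw,a):return Ro.from_euler("xyz",[180,0,yaw],degrees=True)*Ro.from_rotvec([a,0,0],degrees=True)
def via(wps,p0=None,R0=None,v=.033,w=6.5):
    """wps: list of (pos,yaw,lean); prints row counts and row values (mm, deg)"""
    o=env.get_obs()
    p=o["tool_pos"];R=Ro.from_euler("xyz",o["tool_rot"],degrees=True)
    for pos,yaw,a in wps:
        T=Rt(yaw,a);rv=(R.inv()*T).as_rotvec(degrees=True);d=np.array(pos)-p
        n=max(1,int(np.ceil(max(np.linalg.norm(d)/v,np.abs(rv).max()/w))))
        print(f"-> {np.round(pos,3)} yaw {yaw} lean {a}: {n} rows, turn {(rv/n).round(1).tolist()}")
        for i in range(n):
            Ri=R*Ro.from_rotvec(rv*i/n,degrees=True);print("  ",(Ri.inv().apply(d/n)).round(3).tolist())
        p,R=np.array(pos),T
E
python3 - <<'E'
from h import *
err()
for p in plates(grab("top")):print(p)
w=dial('side','d3');print(angs(w,(196,194)))
c=np.array([.611,-.131,.010]);T=Rt(19.5,-30)
via([(c+[-.02,.12,.18],-10,0),(c-T.apply([0,0,.08]),19.5,-30),(c,19.5,-30)])
E
```

```text
t 6.22 pos [0.5179 0.3365 0.2062] rpy [ 1.796e+02  1.000e-01 -3.890e+01] F [1.  0.7 0.6] w 0.0831 q [-58.0, 16.0, 28.0, 90.0, -8.0, 76.0, -68.0]
(0.008, 0.621, -2.9, 84, 78, np.float64(0.0))
(0.44, -0.134, 11.3, 58, 59, np.float64(0.6))
(0.481, -0.318, 12.8, 59, 63, np.float64(0.0))
(0.558, -0.562, 42.9, 55, 57, np.float64(0.0))
(0.563, -0.413, -6.9, 63, 59, np.float64(0.0))
(0.611, -0.131, 19.6, 59, 60, np.float64(0.65))
(0.624, -0.29, -1.1, 61, 58, np.float64(0.61))
('needle', np.float64(14.8), np.int64(49), 'tab', np.float64(14.0), np.int64(553))
-> [ 0.591 -0.011  0.19 ] yaw -10 lean 0: 11 rows, turn [-0.0, -0.0, -2.6]
   [0.025, 0.021, 0.002]
   [0.024, 0.022, 0.002]
   [0.023, 0.023, 0.002]
   [0.022, 0.024, 0.002]
   [0.021, 0.025, 0.002]
   [0.02, 0.026, 0.002]
   [0.018, 0.027, 0.002]
   [0.017, 0.028, 0.002]
   [0.016, 0.028, 0.002]
   [0.015, 0.029, 0.002]
   [0.013, 0.03, 0.002]
-> [ 0.598 -0.093  0.079] yaw 19.5 lean -30: 5 rows, turn [-5.9, 1.5, -5.8]
   [0.004, 0.016, 0.022]
   [0.002, 0.014, 0.024]
   [0.0, 0.012, 0.025]
   [-0.002, 0.009, 0.026]
   [-0.003, 0.006, 0.027]
-> [ 0.611 -0.131  0.01 ] yaw 19.5 lean -30: 3 rows, turn [0.0, 0.0, 0.0]
   [-0.0, -0.0, 0.027]
   [-0.0, -0.0, 0.027]
   [-0.0, -0.0, 0.027]
```

carry_out:
  plan:
    - {"grip": 0, "dp": [0.025, 0.021, 0.002], "rotation": [0, 0, -2.6]}
    - {"grip": 0, "dp": [0.024, 0.022, 0.002], "rotation": [0, 0, -2.6]}
    - {"grip": 0, "dp": [0.023, 0.023, 0.002], "rotation": [0, 0, -2.6]}
    - {"grip": 0, "dp": [0.022, 0.024, 0.002], "rotation": [0, 0, -2.6]}
    - {"grip": 0, "dp": [0.021, 0.025, 0.002], "rotation": [0, 0, -2.6]}
    - {"grip": 0, "dp": [0.02, 0.026, 0.002], "rotation": [0, 0, -2.6]}
    - {"grip": 0, "dp": [0.018, 0.027, 0.002], "rotation": [0, 0, -2.6]}
    - {"grip": 0, "dp": [0.017, 0.028, 0.002], "rotation": [0, 0, -2.6]}

```text
time_s: 6.98
tool_pos: [0.5742, 0.0855, 0.1911]
tool_rot: [-179.3, 0.0, -15.8]
force: [1.4, 0.5, 0.7]
grip_width: 0.0872
```

carry_out:
  plan:
    - {"grip": 0, "dp": [0.016, 0.028, 0.002], "rotation": [0, 0, -2.6]}
    - {"grip": 0, "dp": [0.015, 0.029, 0.002], "rotation": [0, 0, -2.6]}
    - {"grip": 0, "dp": [0.013, 0.03, 0.002], "rotation": [0, 0, -2.6]}
    - {"grip": 0, "dp": [0.004, 0.016, 0.018], "rotation": [-5.9, 1.5, -5.8]}
    - {"grip": 0, "dp": [0.002, 0.014, 0.02], "rotation": [-5.9, 1.5, -5.8]}
    - {"grip": 0, "dp": [0, 0.012, 0.02], "rotation": [-5.9, 1.5, -5.8]}
    - {"grip": 0, "dp": [-0.002, 0.009, 0.02], "rotation": [-5.9, 1.5, -5.8]}
    - {"grip": 0, "dp": [-0.003, 0.006, 0.02], "rotation": [-5.9, 1.5, -5.8]}

```text
time_s: 7.65
tool_pos: [0.6079, -0.1117, 0.0973]
tool_rot: [154.1, -1.6, 17.1]
force: [-0.9, -0.2, 0.1]
grip_width: 0.0868
```

Run:
```python
from h import *
c=np.array([.611,-.131,.010]);T=Rt(19.5,-30)
err(c-T.apply([0,0,.06]),R=T)
via([(c-T.apply([0,0,.05]),19.5,-30),(c,19.5,-30)])
```

```text
t 7.65 pos [ 0.6079 -0.1117  0.0973] rpy [154.1  -1.6  17.1] F [-0.9 -0.2  0.1] w 0.0868 q [-39.0, 17.0, 37.0, 109.0, 19.0, 52.0, 2.0]
 turn [-4.  -0.3 -2.9]
 shift [-0.005  -0.025   0.0271]
-> [ 0.603 -0.107  0.053] yaw 19.5 lean -30: 2 rows, turn [-2.0, -0.1, -1.5]
   [-0.003, -0.012, 0.019]
   [-0.002, -0.013, 0.018]
-> [ 0.611 -0.131  0.01 ] yaw 19.5 lean -30: 2 rows, turn [0.0, 0.0, 0.0]
   [-0.0, -0.0, 0.025]
   [-0.0, -0.0, 0.025]
```

carry_out:
  plan:
    - {"grip": 0, "dp": [-0.003, -0.012, 0.015], "rotation": [-2, 0, -1.5]}
    - {"grip": 0, "dp": [-0.002, -0.013, 0.015], "rotation": [-2, 0, -1.5]}
    - {"grip": 0, "dp": [0, 0, 0], "rotation": [0, 0, 0]}
    - {"grip": 0, "dp": [0, 0, 0], "rotation": [0, 0, 0]}

```text
time_s: 7.98
tool_pos: [0.5946, -0.1049, 0.0513]
tool_rot: [149.8, 0.6, 20.3]
force: [-0.4, 0.2, 0.7]
grip_width: 0.0871
```

Run:
```python
from h import *
c=np.array([.611,-.131,.010]);T=Rt(19.5,-30)
err(c,R=T)
```

```text
t 7.98 pos [ 0.5946 -0.1049  0.0513] rpy [149.8   0.6  20.3] F [-0.4  0.2  0.7] w 0.0871 q [-43.0, 21.0, 37.0, 113.0, 24.0, 47.0, -3.0]
 turn [0.2 0.1 1. ]
 shift [0.0068 0.0053 0.0508]
```

carry_out:
  plan:
    - {"grip": 0, "dp": [0.003, 0.003, 0.015], "rotation": [0, 0, 1]}
    - {"grip": 0, "dp": [0.003, 0.002, 0.015], "rotation": [0, 0, 0]}
    - {"grip": 0, "dp": [0, 0, 0.012], "rotation": [0, 0, 0]}
    - {"grip": 0, "dp": [0, 0, 0.003], "rotation": [0, 0, 0]}
    - {"grip": 0, "dp": [0, 0, 0], "rotation": [0, 0, 0]}
  force: 30

```text
time_s: 8.4
tool_pos: [0.6142, -0.1303, 0.0188]
tool_rot: [150.0, -0.4, 19.2]
force: [0.6, -0.4, -0.1]
grip_width: 0.0869
```

Run:
```python
from h import *
c=np.array([.611,-.131,.010]);T=Rt(19.5,-30)
err(c,R=T)
```

```text
t 8.4 pos [ 0.6142 -0.1303  0.0188] rpy [150.   -0.4  19.2] F [ 0.6 -0.4 -0.1] w 0.0869 q [-39.0, 26.0, 37.0, 112.0, 22.0, 41.0, -2.0]
 turn [ 0.  -0.2 -0.5]
 shift [-0.0033 -0.0047  0.0074]
```

carry_out:
  plan:
    - {"grip": 0, "dp": [-0.003, -0.004, 0.006], "rotation": [0, 0, 0]}
    - {"grip": 0, "dp": [0, 0, 0.001], "rotation": [0, 0, 0]}
    - {"grip": 1, "dp": [0, 0, 0], "rotation": [0, 0, 0]}
    - {"grip": 1, "dp": [0, 0, 0], "rotation": [0, 0, 0]}
    - {"grip": 1, "dp": [0, 0, 0], "rotation": [0, 0, 0]}
    - {"grip": 1, "dp": [0, 0, 0], "rotation": [0, 0, 0]}
    - {"grip": 1, "dp": [0, 0, 0], "rotation": [0, 0, 0]}
    - {"grip": 1, "dp": [0, 0, 0], "rotation": [0, 0, 0]}

```text
time_s: 9.07
tool_pos: [0.6128, -0.1305, 0.0131]
tool_rot: [150.0, -0.7, 19.2]
force: [0.3, -0.2, -0.5]
grip_width: 0.0597
```

Run:
```python
from h import *
c=np.array([.611,-.131,.010]);T=Rt(19.5,-30)
err(c,R=T)
s=np.array([.60,-.13,0])
via([(s+[0,0,.10],19.5,-30),(s+[0,0,.10],19.5,60),(s+[0,0,.045],19.5,60)])
```

```text
t 9.07 pos [ 0.6128 -0.1305  0.0131] rpy [150.   -0.7  19.2] F [ 0.3 -0.2 -0.5] w 0.0597 q [-38.0, 26.0, 37.0, 112.0, 22.0, 40.0, -2.0]
 turn [-0.  -0.5 -0.6]
 shift [-0.0019 -0.0016  0.0026]
-> [ 0.6  -0.13  0.1 ] yaw 19.5 lean -30: 3 rows, turn [-0.0, -0.2, -0.2]
   [-0.004, 0.013, -0.026]
   [-0.004, 0.013, -0.026]
   [-0.004, 0.013, -0.026]
-> [ 0.6  -0.13  0.1 ] yaw 19.5 lean 60: 14 rows, turn [6.4, 0.0, 0.0]
   [0.0, 0.0, 0.0]
   [0.0, 0.0, 0.0]
   [0.0, 0.0, 0.0]
   [0.0, 0.0, 0.0]
   [0.0, 0.0, 0.0]
   [0.0, 0.0, 0.0]
   [0.0, 0.0, 0.0]
   [0.0, 0.0, 0.0]
   [0.0, 0.0, 0.0]
   [0.0, 0.0, 0.0]
   [0.0, 0.0, 0.0]
   [0.0, 0.0, 0.0]
   [0.0, 0.0, 0.0]
   [0.0, 0.0, 0.0]
-> [ 0.6   -0.13   0.045] yaw 19.5 lean 60: 2 rows, turn [0.0, 0.0, 0.0]
   [-0.0, 0.024, 0.014]
   [-0.0, 0.024, 0.014]
```

carry_out:
  plan:
    - {"grip": 1, "dp": [0, 0.012, -0.02], "rotation": [0, 0, 0]}
    - {"grip": 1, "dp": [-0.003, 0.013, -0.026], "rotation": [0, 0, 0]}
    - {"grip": 1, "dp": [-0.003, 0.013, -0.026], "rotation": [0, 0, 0]}
    - {"grip": 1, "dp": [0, 0, 0], "rotation": [4, 0, 0]}
    - {"grip": 1, "dp": [0, 0, 0], "rotation": [6.4, 0, 0]}
    - {"grip": 1, "dp": [0, 0, 0], "rotation": [6.4, 0, 0]}
    - {"grip": 1, "dp": [0, 0, 0], "rotation": [6.4, 0, 0]}
    - {"grip": 1, "dp": [0, 0, 0], "rotation": [6.4, 0, 0]}

```text
time_s: 9.73
tool_pos: [0.6047, -0.1142, 0.097]
tool_rot: [-178.9, -0.8, 20.7]
force: [-0.1, 0.2, -0.5]
grip_width: 0.0599
```

carry_out:
  plan:
    - {"grip": 1, "dp": [0, 0, 0], "rotation": [6.4, 0, 0]}
    - {"grip": 1, "dp": [0, 0, 0], "rotation": [6.4, 0, 0]}
    - {"grip": 1, "dp": [0, 0, 0], "rotation": [6.4, 0, 0]}
    - {"grip": 1, "dp": [0, 0, 0], "rotation": [6.4, 0, 0]}
    - {"grip": 1, "dp": [0, 0, 0], "rotation": [6.4, 0, 0]}
    - {"grip": 1, "dp": [0, 0, 0], "rotation": [6.4, 0, 0]}
    - {"grip": 1, "dp": [0, 0, 0], "rotation": [6.4, 0, 0]}
    - {"grip": 1, "dp": [0, 0, 0], "rotation": [4, 0, 0]}

```text
time_s: 10.4
tool_pos: [0.6092, -0.12, 0.1033]
tool_rot: [-128.1, -1.9, 20.7]
force: [-0.7, -0.3, -1.0]
grip_width: 0.0594
```

Run:
```python
from h import *
s=np.array([.60,-.13,0]);err(s+[0,0,.045],R=Rt(19.5,60))
```

```text
t 10.4 pos [ 0.6092 -0.12    0.1033] rpy [-128.1   -1.9   20.7] F [-0.7 -0.3 -1. ] w 0.0594 q [16.0, 50.0, 20.0, 69.0, -45.0, 108.0, 60.0]
 turn [ 8.1 -0.   2.2]
 shift [-0.014   0.0493  0.0309]
```

carry_out:
  plan:
    - {"grip": 1, "dp": [-0.003, 0.01, 0.007], "rotation": [4, 0, 0.8]}
    - {"grip": 1, "dp": [-0.003, 0.01, 0.006], "rotation": [4, 0, 0.8]}
    - {"grip": 1, "dp": [-0.003, 0.008, 0.005], "rotation": [1, 0, 0.5]}
    - {"grip": 1, "dp": [0, 0, 0], "rotation": [0, 0, 0]}

```text
time_s: 10.73
tool_pos: [0.5999, -0.1287, 0.0618]
tool_rot: [-118.5, 0.4, 19.2]
force: [0.1, 0.4, -0.9]
grip_width: 0.0595
```

Run:
```python
from h import *
s=np.array([.60,-.13,0]);err(s+[0,0,.045],R=Rt(19.5,60))
im=np.hstack([crop(grab('side'),240,130,130,130,3),crop(grab('top'),260,160,130,130,3)]);cv2.imwrite("pics/f1.png",im)
```

```text
t 10.73 pos [ 0.5999 -0.1287  0.0618] rpy [-118.5    0.4   19.2] F [ 0.1  0.4 -0.9] w 0.0595 q [20.0, 58.0, 18.0, 65.0, -48.0, 113.0, 60.0]
 turn [-1.5 -0.1 -0.5]
 shift [-0.0002  0.0153  0.0069]
```

View pics/f1.png

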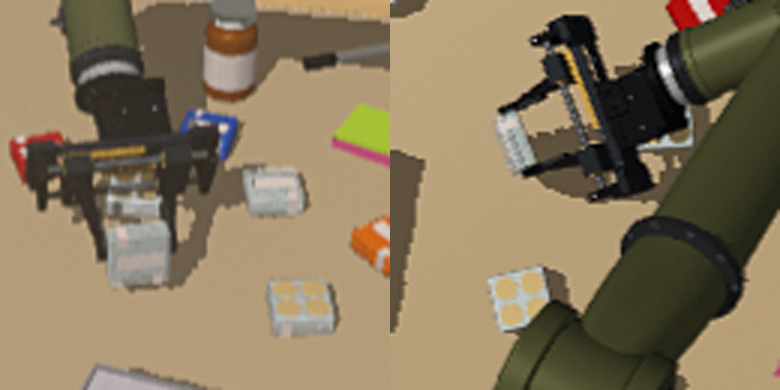

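carry_out:
  plan:
    - {"grip": 1, "dp": [0, 0.01, 0.005], "rotation": [-1.2, 0, -0.5]}
    - {"grip": 1, "dp": [0, 0.008, 0.004], "rotation": [0, 0, 0]}
    - {"grip": 1, "dp": [0, 0.003, 0.002], "rotation": [0, 0, 0]}
    - {"grip": 1, "dp": [0, 0.002, 0.001], "rotation": [0, 0, 0]}
    - {"grip": 1, "dp": [0, 0, 0], "rotation": [0, 0, 0]}

```text
time_s: 11.25
tool_pos: [0.6058, -0.1258, 0.0465]
tool_rot: [-120.5, -1.0, 19.9]
force: [0.4, 0.3, -1.4]
grip_width: 0.0596
```

Run:
```python
from h import *
s=np.array([.60,-.13,0]);err(s+[0,0,.031],R=Rt(19.5,60))
```

```text
t 11.25 pos [ 0.6058 -0.1258  0.0465] rpy [-120.5   -1.    19.9] F [ 0.4  0.3 -1.4] w 0.0596 q [19.0, 58.0, 18.0, 65.0, -47.0, 111.0, 61.0]
 turn [ 0.5 -0.1  1. ]
 shift [-0.0071  0.0143  0.0061]
```

carry_out:
  plan:
    - {"grip": 1, "dp": [0, 0.006, 0.003], "rotation": [0.3, 0, 0.5]}
    - {"grip": 1, "dp": [0, 0.005, 0.003], "rotation": [0.2, 0, 0]}
    - {"grip": 1, "dp": [0, 0.004, 0.002], "rotation": [0, 0, 0]}
    - {"grip": 1, "dp": [0, 0.003, 0.001], "rotation": [0, 0, 0]}
    - {"grip": 1, "dp": [0, 0, 0], "rotation": [0, 0, 0]}

```text
time_s: 11.67
tool_pos: [0.608, -0.1261, 0.0307]
tool_rot: [-119.8, -0.8, 19.8]
force: [-0.8, 0.1, -1.3]
grip_width: 0.0597
```

Run:
```python
from h import *
s=np.array([.60,-.13,0]);err(s+[0,0,.031],R=Rt(19.5,60))
```

```text
t 11.67 pos [ 0.608  -0.1261  0.0307] rpy [-119.8   -0.8   19.8] F [-0.8  0.1 -1.3] w 0.0597 q [20.0, 60.0, 17.0, 64.0, -48.0, 111.0, 62.0]
 turn [-0.2 -0.1  0.8]
 shift [-0.0088  0.0001 -0.001 ]
```

carry_out:
  plan:
    - {"grip": 1, "dp": [0, 0.002, 0.001], "rotation": [0, 0, 0.5]}
    - {"grip": 1, "dp": [0, 0.002, 0.001], "rotation": [0, 0, 0]}
    - {"grip": 1, "dp": [0, 0, 0], "rotation": [0, 0, 0]}

```text
time_s: 11.92
tool_pos: [0.6083, -0.1265, 0.0307]
tool_rot: [-119.5, -0.5, 19.6]
force: [1.0, 0.2, -1.1]
grip_width: 0.0597
```

carry_out:
  plan:
    - {"grip": 1, "dp": [0, 0.002, 0.001], "rotation": [0, 0, 0]}
    - {"grip": 1, "dp": [0, 0.001, 0.0], "rotation": [0, 0, 0]}
    - {"grip": 1, "dp": [0, 0, 0], "rotation": [0, 0, 0]}

```text
time_s: 12.17
tool_pos: [0.6084, -0.1268, 0.0306]
tool_rot: [-119.2, -0.6, 19.6]
force: [0.2, 0.4, 0.7]
grip_width: 0.0594
```

carry_out:
  plan:
    - {"grip": 0, "dp": [0, 0, 0], "rotation": [0, 0, 0]}
    - {"grip": 0, "dp": [0, 0, 0], "rotation": [0, 0, 0]}
    - {"grip": 0, "dp": [0, 0, 0], "rotation": [0, 0, 0]}
    - {"grip": 0, "dp": [0, 0, 0], "rotation": [0, 0, 0]}
    - {"grip": 0, "dp": [0, 0, -0.02], "rotation": [0, 0, 0]}
    - {"grip": 0, "dp": [0, 0, -0.03], "rotation": [0, 0, 0]}
    - {"grip": 0, "dp": [0, 0, -0.03], "rotation": [0, 0, 0]}

```text
time_s: 12.75
tool_pos: [0.6304, -0.1859, 0.0639]
tool_rot: [-118.8, -0.1, 20.0]
force: [1.4, 1.1, -1.2]
grip_width: 0.0863
```

Run:
```python
from h import *
err()
c=np.array([.608,-.126,.030]);T=Rt(19.5,-60)
via([(c+[0,-.02,.12],19.5,0),(c-T.apply([0,0,.08])+[0,0,.02],19.5,-60),(c,19.5,-60)])
```

```text
t 12.75 pos [ 0.6304 -0.1859  0.0639] rpy [-1.188e+02 -1.000e-01  2.000e+01] F [ 1.4  1.1 -1.2] w 0.0863 q [27.0, 64.0, 10.0, 51.0, -44.0, 118.0, 55.0]
-> [ 0.608 -0.146  0.15 ] yaw 19.5 lean 0: 10 rows, turn [-6.1, 0.0, 0.0]
   [-0.001, -0.01, -0.0]
   [-0.001, -0.01, -0.001]
   [-0.001, -0.009, -0.002]
   [-0.001, -0.009, -0.003]
   [-0.001, -0.009, -0.004]
   [-0.001, -0.008, -0.005]
   [-0.001, -0.008, -0.006]
   [-0.001, -0.007, -0.007]
   [-0.001, -0.006, -0.007]
   [-0.001, -0.005, -0.008]
-> [ 0.585 -0.061  0.09 ] yaw 19.5 lean -60: 10 rows, turn [-6.0, 0.0, 0.0]
   [0.001, -0.009, 0.006]
   [0.001, -0.009, 0.005]
   [0.001, -0.01, 0.004]
   [0.001, -0.01, 0.003]
   [0.001, -0.01, 0.002]
   [0.001, -0.011, 0.001]
   [0.001, -0.011, -0.0]
   [0.001, -0.011, -0.001]
   [0.001, -0.01, -0.003]
   [0.001, -0.01, -0.004]
-> [ 0.608 -0.126  0.03 ] yaw 19.5 lean -60: 3 rows, turn [0.0, 0.0, 0.0]
   [0.0, -0.006, 0.03]
   [0.0, -0.006, 0.03]
   [0.0, -0.006, 0.03]
```

carry_out:
  plan:
    - {"grip": 0, "dp": [0, -0.015, 0], "rotation": [-5, 0, 0]}
    - {"grip": 0, "dp": [0, -0.015, -0.002], "rotation": [-6.5, 0, 0]}
    - {"grip": 0, "dp": [0, -0.015, -0.004], "rotation": [-6.5, 0, 0]}
    - {"grip": 0, "dp": [0, -0.012, -0.006], "rotation": [-6.5, 0, 0]}
    - {"grip": 0, "dp": [0, -0.009, -0.006], "rotation": [-6.5, 0, 0]}
    - {"grip": 0, "dp": [0, -0.006, -0.006], "rotation": [-6.5, 0, 0]}
    - {"grip": 0, "dp": [0, -0.006, -0.006], "rotation": [-6.5, 0, 0]}
    - {"grip": 0, "dp": [0, -0.006, -0.006], "rotation": [-6.5, 0, 0]}

```text
time_s: 13.42
tool_pos: [0.6145, -0.171, 0.1278]
tool_rot: [-170.8, 0.9, 18.4]
force: [0.4, 0.9, 0.4]
grip_width: 0.0869
```

carry_out:
  plan:
    - {"grip": 0, "dp": [0, -0.006, -0.006], "rotation": [-6.5, 0, 0]}
    - {"grip": 0, "dp": [0, -0.008, 0.003], "rotation": [-6.5, 0, 0]}
    - {"grip": 0, "dp": [0, -0.009, 0.004], "rotation": [-6.5, 0, 0]}
    - {"grip": 0, "dp": [0, -0.01, 0.003], "rotation": [-6.5, 0, 0]}
    - {"grip": 0, "dp": [0, -0.01, 0.002], "rotation": [-6.5, 0, 0]}
    - {"grip": 0, "dp": [0, -0.01, 0.001], "rotation": [-6.5, 0, 0]}
    - {"grip": 0, "dp": [0, -0.01, 0], "rotation": [-6.5, 0, 0]}
    - {"grip": 0, "dp": [0, -0.01, -0.002], "rotation": [-6.5, 0, 0]}

```text
time_s: 14.08
tool_pos: [0.6019, -0.1046, 0.1181]
tool_rot: [134.9, -1.6, 18.8]
force: [0.8, -0.8, -0.2]
grip_width: 0.0871
```

Run:
```python
from h import *
c=np.array([.608,-.126,.030]);T=Rt(19.5,-60)
err(c-T.apply([0,0,.08])+[0,0,.02],R=T)
```

```text
t 14.08 pos [ 0.6019 -0.1046  0.1181] rpy [134.9  -1.6  18.8] F [ 0.8 -0.8 -0.2] w 0.0871 q [-43.0, 17.0, 28.0, 114.0, 46.0, 57.0, -26.0]
 turn [-14.9  -0.4  -1.7]
 shift [-0.0027 -0.0531 -0.0135]
```

carry_out:
  plan:
    - {"grip": 0, "dp": [0, -0.013, -0.003], "rotation": [-5, 0, -0.8]}
    - {"grip": 0, "dp": [-0.001, -0.013, -0.004], "rotation": [-5, 0, -0.8]}
    - {"grip": 0, "dp": [-0.001, -0.013, -0.006], "rotation": [-4, 0, 0]}
    - {"grip": 0, "dp": [0, -0.008, -0.002], "rotation": [0, 0, 0]}
    - {"grip": 0, "dp": [0, 0, 0], "rotation": [0, 0, 0]}

```text
time_s: 14.5
tool_pos: [0.5855, -0.0536, 0.0855]
tool_rot: [120.3, -0.3, 21.1]
force: [0.4, -0.2, 0.7]
grip_width: 0.0875
```

Run:
```python
from h import *
c=np.array([.608,-.126,.030]);T=Rt(19.5,-60)
err(c,R=T)
s,t=grab('side'),grab('top')
im=np.hstack([crop(s,240,130,130,130,3),crop(t,260,160,130,130,3)]);cv2.imwrite("pics/f2.png",im)
```

```text
t 14.5 pos [ 0.5855 -0.0536  0.0855] rpy [120.3  -0.3  21.1] F [ 0.4 -0.2  0.7] w 0.0875 q [-53.0, 28.0, 27.0, 116.0, 55.0, 63.0, -44.0]
 turn [-0.3 -1.5  0.6]
 shift [-0.0054 -0.0097  0.0933]
```

View pics/f2.png

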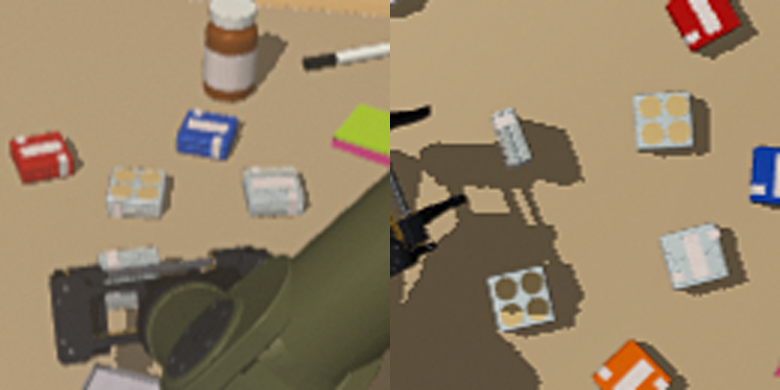

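carry_out:
  plan:
    - {"grip": 0, "dp": [-0.002, -0.004, 0.02], "rotation": [0, -0.8, 0.3]}
    - {"grip": 0, "dp": [-0.002, -0.004, 0.022], "rotation": [0, -0.7, 0.3]}
    - {"grip": 0, "dp": [-0.001, -0.002, 0.022], "rotation": [0, 0, 0]}
    - {"grip": 0, "dp": [0, 0, 0.015], "rotation": [0, 0, 0]}
    - {"grip": 0, "dp": [0, 0, 0.0], "rotation": [0, 0, 0]}

```text
time_s: 15.02
tool_pos: [0.6085, -0.1273, 0.0461]
tool_rot: [120.8, -1.2, 18.3]
force: [-0.6, -0.3, 1.1]
grip_width: 0.0869
```

Run:
```python
from h import *
c=np.array([.608,-.126,.030]);T=Rt(19.5,-60)
err(c,R=T)
```

```text
t 15.02 pos [ 0.6085 -0.1273  0.0461] rpy [120.8  -1.2  18.3] F [-0.6 -0.3  1.1] w 0.0869 q [-47.0, 34.0, 29.0, 115.0, 57.0, 55.0, -47.0]
 turn [-0.7  0.4 -1.6]
 shift [-0.0004 -0.0145  0.0071]
```

carry_out:
  plan:
    - {"grip": 0, "dp": [0, -0.008, 0.004], "rotation": [-0.4, 0.2, -0.8]}
    - {"grip": 0, "dp": [0, -0.006, 0.003], "rotation": [-0.3, 0.2, -0.8]}
    - {"grip": 0, "dp": [0, 0, 0], "rotation": [0, 0, 0]}
    - {"grip": 1, "dp": [0, 0, 0], "rotation": [0, 0, 0]}
    - {"grip": 1, "dp": [0, 0, 0], "rotation": [0, 0, 0]}
    - {"grip": 1, "dp": [0, 0, 0], "rotation": [0, 0, 0]}
    - {"grip": 1, "dp": [0, 0, 0], "rotation": [0, 0, 0]}
    - {"grip": 1, "dp": [0, 0, 0], "rotation": [0, 0, 0]}

```text
time_s: 15.68
tool_pos: [0.6107, -0.1264, 0.0339]
tool_rot: [120.2, -0.5, 19.4]
force: [-0.6, 0.5, 0.3]
grip_width: 0.0619
```

Run:
```python
from h import *
W=-10.4;Rw=Ro.from_euler("z",W,degrees=True);B=np.array([.541,.164,.06])
for k in [(45,55),(45,-55),(-45,55),(-45,-55)]:print(k,(B+Rw.apply([k[0]/1e3,k[1]/1e3,0])).round(3))
g=(B+Rw.apply([.045,.055,0]));
err([.608,-.126,.03],R=Rt(19.5,-60))
o=env.get_obs()["tool_pos"]
via([(o+[0,0,.13],19.5,-60),(g+[0,-.05,.12],0,15),(g+[0,0,.07],-10.4,30)])
```

```text
(45, 55) [0.595 0.21  0.06 ]
(45, -55) [0.575 0.102 0.06 ]
(-45, 55) [0.507 0.226 0.06 ]
(-45, -55) [0.487 0.118 0.06 ]
t 15.68 pos [ 0.6107 -0.1264  0.0339] rpy [120.2  -0.5  19.4] F [-0.6  0.5  0.3] w 0.0619 q [-47.0, 36.0, 29.0, 115.0, 58.0, 54.0, -48.0]
 turn [-0.2 -0.1 -0.5]
 shift [-0.0024 -0.004   0.0008]
-> [ 0.611 -0.126  0.164] yaw 19.5 lean -60: 4 rows, turn [-0.0, -0.0, -0.1]
   [0.0, 0.028, -0.016]
   [0.0, 0.028, -0.016]
   [0.0, 0.028, -0.016]
   [0.0, 0.028, -0.016]
-> [0.595 0.16  0.18 ] yaw 0 lean 15: 12 rows, turn [6.2, -0.7, 1.6]
   [0.007, -0.01, -0.021]
   [0.006, -0.013, -0.019]
   [0.006, -0.015, -0.018]
   [0.005, -0.017, -0.016]
   [0.004, -0.019, -0.014]
   [0.004, -0.02, -0.012]
   [0.003, -0.021, -0.01]
   [0.002, -0.023, -0.008]
   [0.001, -0.023, -0.005]
   [0.001, -0.024, -0.003]
   [-0.0, -0.024, -0.0]
   [-0.001, -0.024, 0.002]
-> [0.595 0.21  0.13 ] yaw -10.4 lean 30: 3 rows, turn [5.0, 1.3, 3.2]
   [0.0, -0.012, 0.02]
   [-0.001, -0.01, 0.021]
   [-0.002, -0.008, 0.022]
```

carry_out:
  plan:
    - {"grip": 1, "dp": [0, 0, 0], "rotation": [0, 0, 0]}
    - {"grip": 1, "dp": [0, 0, 0], "rotation": [0, 0, 0]}
    - {"grip": 1, "dp": [0, 0.015, -0.009], "rotation": [0, 0, 0]}
    - {"grip": 1, "dp": [0, 0.028, -0.016], "rotation": [0, 0, 0]}
    - {"grip": 1, "dp": [0, 0.028, -0.016], "rotation": [0, 0, 0]}
    - {"grip": 1, "dp": [0, 0.028, -0.016], "rotation": [0, 0, 0]}
    - {"grip": 1, "dp": [0, 0.015, -0.009], "rotation": [0, 0, 0]}

```text
time_s: 16.27
tool_pos: [0.6071, -0.1261, 0.1648]
tool_rot: [120.3, 0.3, 19.5]
force: [1.4, -0.0, -0.9]
grip_width: 0.0596
```

carry_out:
  plan:
    - {"grip": 1, "dp": [0.007, -0.01, -0.021], "rotation": [6.2, -0.7, 1.6]}
    - {"grip": 1, "dp": [0.006, -0.013, -0.019], "rotation": [6.2, -0.7, 1.6]}
    - {"grip": 1, "dp": [0.006, -0.015, -0.018], "rotation": [6.2, -0.7, 1.6]}
    - {"grip": 1, "dp": [0.005, -0.017, -0.016], "rotation": [6.2, -0.7, 1.6]}
    - {"grip": 1, "dp": [0.004, -0.019, -0.014], "rotation": [6.2, -0.7, 1.6]}
    - {"grip": 1, "dp": [0.004, -0.02, -0.012], "rotation": [6.2, -0.7, 1.6]}
    - {"grip": 1, "dp": [0.003, -0.021, -0.01], "rotation": [6.2, -0.7, 1.6]}
    - {"grip": 1, "dp": [0.002, -0.023, -0.008], "rotation": [6.2, -0.7, 1.6]}

```text
time_s: 16.93
tool_pos: [0.5951, 0.0758, 0.1834]
tool_rot: [172.8, -2.3, 6.0]
force: [0.1, 0.1, -1.3]
grip_width: 0.0596
```

Run:
```python
from h import *
err()
g=np.array([.595,.21,.06])
via([(g+[0,0,.07],-10.4,30)],v=.028)
```

```text
t 16.93 pos [0.5951 0.0758 0.1834] rpy [172.8  -2.3   6. ] F [ 0.1  0.1 -1.3] w 0.0596 q [-36.0, 13.0, 25.0, 96.0, 2.0, 70.0, -6.0]
-> [0.595 0.21  0.13 ] yaw -10.4 lean 30: 6 rows, turn [6.1, 0.2, 2.8]
   [0.002, -0.023, 0.006]
   [0.001, -0.022, 0.009]
   [-0.0, -0.021, 0.011]
   [-0.001, -0.02, 0.013]
   [-0.002, -0.019, 0.015]
   [-0.003, -0.017, 0.017]
```

carry_out:
  plan:
    - {"grip": 1, "dp": [0.002, -0.023, 0.006], "rotation": [6.1, 0.2, 2.8]}
    - {"grip": 1, "dp": [0.001, -0.022, 0.009], "rotation": [6.1, 0.2, 2.8]}
    - {"grip": 1, "dp": [0, -0.021, 0.011], "rotation": [6.1, 0.2, 2.8]}
    - {"grip": 1, "dp": [-0.001, -0.02, 0.013], "rotation": [6.1, 0.2, 2.8]}
    - {"grip": 1, "dp": [-0.002, -0.017, 0.012], "rotation": [6.1, 0.2, 2.8]}
    - {"grip": 1, "dp": [-0.001, -0.008, 0.004], "rotation": [3, 0, 1]}
    - {"grip": 1, "dp": [0, 0, 0], "rotation": [0, 0, 0]}
    - {"grip": 1, "dp": [0, 0, 0], "rotation": [0, 0, 0]}

```text
time_s: 17.6
tool_pos: [0.5997, 0.196, 0.1449]
tool_rot: [-151.3, -0.7, -9.8]
force: [0.1, 0.1, -0.8]
grip_width: 0.0596
```

Run:
```python
from h import *
g=np.array([.595,.207,.06])
err(g+[0,0,.025],R=Rt(-10.4,30))
```

```text
t 17.6 pos [0.5997 0.196  0.1449] rpy [-151.3   -0.7   -9.8] F [ 0.1  0.1 -0.8] w 0.0596 q [-24.0, 14.0, 22.0, 104.0, -39.0, 61.0, 6.0]
 turn [ 1.3 -0.3  0.9]
 shift [-0.0073  0.0199  0.0573]
```

carry_out:
  plan:
    - {"grip": 1, "dp": [-0.002, 0.007, 0.018], "rotation": [0.6, 0, 0.4]}
    - {"grip": 1, "dp": [-0.002, 0.006, 0.018], "rotation": [0.4, 0, 0.3]}
    - {"grip": 1, "dp": [-0.001, 0.004, 0.012], "rotation": [0, 0, 0]}
    - {"grip": 1, "dp": [0, 0, 0], "rotation": [0, 0, 0]}
    - {"grip": 1, "dp": [0, 0, 0], "rotation": [0, 0, 0]}

```text
time_s: 18.02
tool_pos: [0.5985, 0.2052, 0.0956]
tool_rot: [-150.6, -0.8, -10.0]
force: [-0.0, -1.1, -0.9]
grip_width: 0.0595
```

Run:
```python
from h import *
g=np.array([.595,.207,.06])
err(g+[0,0,.012],R=Rt(-10.4,30))
```

```text
t 18.02 pos [0.5985 0.2052 0.0956] rpy [-150.6   -0.8  -10. ] F [-0.  -1.1 -0.9] w 0.0595 q [-24.0, 17.0, 21.0, 107.0, -43.0, 56.0, 10.0]
 turn [ 0.6 -0.5  0.7]
 shift [-0.004   0.0106  0.0211]
```

carry_out:
  plan:
    - {"grip": 1, "dp": [-0.002, 0.003, 0.006], "rotation": [0.3, -0.3, 0.4]}
    - {"grip": 1, "dp": [-0.001, 0.003, 0.006], "rotation": [0.3, -0.2, 0.3]}
    - {"grip": 1, "dp": [0, 0.002, 0.003], "rotation": [0, 0, 0]}
    - {"grip": 1, "dp": [0, 0.001, 0.002], "rotation": [0, 0, 0]}
    - {"grip": 1, "dp": [0, 0, 0], "rotation": [0, 0, 0]}

```text
time_s: 18.43
tool_pos: [0.5975, 0.2072, 0.078]
tool_rot: [-149.9, -0.2, -10.3]
force: [-0.3, 0.3, -1.1]
grip_width: 0.0597
```

carry_out:
  plan:
    - {"grip": 1, "dp": [0, 0.001, 0.002], "rotation": [0, 0, 0]}
    - {"grip": 1, "dp": [0, 0.001, 0.002], "rotation": [0, 0, 0]}
    - {"grip": 1, "dp": [0, 0, 0], "rotation": [0, 0, 0]}

```text
time_s: 18.68
tool_pos: [0.5983, 0.2072, 0.0737]
tool_rot: [-149.9, -0.2, -10.3]
force: [0.5, 0.2, -0.1]
grip_width: 0.0597
```

carry_out:
  plan:
    - {"grip": 1, "dp": [0, 0.001, 0.001], "rotation": [0, 0, 0]}
    - {"grip": 1, "dp": [0, 0.001, 0.001], "rotation": [0, 0, 0]}
    - {"grip": 1, "dp": [0, 0, 0], "rotation": [0, 0, 0]}

```text
time_s: 18.93
tool_pos: [0.5985, 0.2066, 0.0712]
tool_rot: [-149.9, -0.3, -10.3]
force: [-0.5, 0.3, -0.9]
grip_width: 0.06
```

carry_out:
  plan:
    - {"grip": 1, "dp": [0, 0.001, 0.001], "rotation": [0, 0, 0]}
    - {"grip": 1, "dp": [0, 0.001, 0.001], "rotation": [0, 0, 0]}
    - {"grip": 1, "dp": [0, 0, 0], "rotation": [0, 0, 0]}

```text
time_s: 19.18
tool_pos: [0.5987, 0.2065, 0.0715]
tool_rot: [-149.7, -0.3, -10.3]
force: [-0.7, -0.0, -0.4]
grip_width: 0.0594
```

carry_out:
  plan:
    - {"grip": 0, "dp": [0, 0, 0], "rotation": [0, 0, 0]}
    - {"grip": 0, "dp": [0, 0, 0], "rotation": [0, 0, 0]}
    - {"grip": 0, "dp": [0, 0, 0], "rotation": [0, 0, 0]}
    - {"grip": 0, "dp": [0, 0, 0], "rotation": [0, 0, 0]}
    - {"grip": 0, "dp": [0, 0, -0.02], "rotation": [0, 0, 0]}
    - {"grip": 0, "dp": [0, 0, -0.035], "rotation": [0, 0, 0]}
    - {"grip": 0, "dp": [0, 0, -0.035], "rotation": [0, 0, 0]}
    - {"grip": 0, "dp": [0, 0, -0.03], "rotation": [0, 0, 0]}

```text
time_s: 19.85
tool_pos: [0.5814, 0.15, 0.1699]
tool_rot: [-149.9, 0.5, -9.8]
force: [0.3, 0.0, 0.9]
grip_width: 0.0867
```

Run:
```python
from h import *
err()
t=grab("top")
for p in plates(t):print(p)
c=np.array([.44,-.134,.012]);T=Rt(11.3,-35)
via([(c+[.03,.12,.16],0,0),(c-T.apply([0,0,.06])+[0,0,.02],11.3,-35)])
cv2.imwrite("pics/b1.png",np.hstack([crop(t,120,170,140,110,2.8),crop(grab("side"),210,240,140,110,2.8)]))
```

```text
t 19.85 pos [0.5814 0.15   0.1699] rpy [-149.9    0.5   -9.8] F [0.3 0.  0.9] w 0.0867 q [-21.0, 11.0, 24.0, 105.0, -38.0, 66.0, 9.0]
(0.008, 0.621, -2.9, 84, 78, np.float64(0.0))
(0.439, -0.134, 11.2, 58, 60, np.float64(0.49))
(0.481, -0.318, 12.8, 59, 63, np.float64(0.0))
(0.558, -0.562, 42.9, 55, 57, np.float64(0.0))
(0.563, -0.413, -6.9, 63, 59, np.float64(0.0))
(0.624, -0.29, -1.1, 61, 58, np.float64(0.6))
-> [ 0.47  -0.014  0.172] yaw 0 lean 0: 6 rows, turn [-5.0, -0.4, -1.6]
   [-0.014, 0.026, -0.014]
   [-0.015, 0.027, -0.012]
   [-0.016, 0.027, -0.009]
   [-0.017, 0.027, -0.007]
   [-0.018, 0.027, -0.004]
   [-0.018, 0.027, -0.002]
-> [ 0.433 -0.1    0.081] yaw 11.3 lean -35: 6 rows, turn [-5.8, 0.6, -1.8]
   [-0.006, 0.014, 0.015]
   [-0.007, 0.013, 0.016]
   [-0.007, 0.011, 0.018]
   [-0.008, 0.009, 0.018]
   [-0.008, 0.006, 0.019]
   [-0.009, 0.004, 0.02]
```

View pics/b1.png

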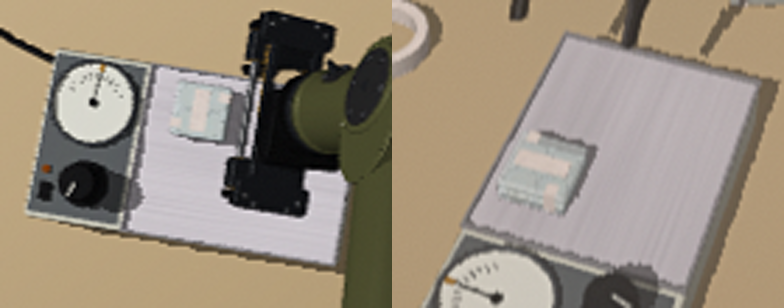

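The first plate lies label up on the bed at crop (203,110), and the needle is on the tab. Ten pictures viewed so far. Next is the near upside-down plate.

carry_out:
  plan:
    - {"grip": 0, "dp": [-0.014, 0.026, -0.014], "rotation": [-5, -0.4, -1.6]}
    - {"grip": 0, "dp": [-0.015, 0.027, -0.012], "rotation": [-5, -0.4, -1.6]}
    - {"grip": 0, "dp": [-0.016, 0.027, -0.009], "rotation": [-5, -0.4, -1.6]}
    - {"grip": 0, "dp": [-0.017, 0.027, -0.007], "rotation": [-5, -0.4, -1.6]}
    - {"grip": 0, "dp": [-0.018, 0.027, -0.004], "rotation": [-5, -0.4, -1.6]}
    - {"grip": 0, "dp": [-0.018, 0.027, -0.002], "rotation": [-5, -0.4, -1.6]}

```text
time_s: 20.45
tool_pos: [0.4685, -0.017, 0.1689]
tool_rot: [178.9, -0.2, 0.0]
force: [-1.1, 0.3, -0.5]
grip_width: 0.0868
```

carry_out:
  plan:
    - {"grip": 0, "dp": [-0.006, 0.014, 0.013], "rotation": [-5.8, 0.6, -1.8]}
    - {"grip": 0, "dp": [-0.007, 0.013, 0.014], "rotation": [-5.8, 0.6, -1.8]}
    - {"grip": 0, "dp": [-0.007, 0.011, 0.015], "rotation": [-5.8, 0.6, -1.8]}
    - {"grip": 0, "dp": [-0.008, 0.009, 0.015], "rotation": [-5.8, 0.6, -1.8]}
    - {"grip": 0, "dp": [-0.006, 0.005, 0.01], "rotation": [-5.8, 0.6, -1.8]}
    - {"grip": 0, "dp": [-0.003, 0.002, 0.005], "rotation": [-3, 0.3, -1]}
    - {"grip": 0, "dp": [0, 0, 0], "rotation": [0, 0, 0]}
    - {"grip": 0, "dp": [0, 0, 0], "rotation": [0, 0, 0]}

```text
time_s: 21.12
tool_pos: [0.434, -0.0916, 0.1067]
tool_rot: [145.3, -0.4, 11.4]
force: [-0.4, -0.6, -0.0]
grip_width: 0.0872
```

Run:
```python
from h import *
c=np.array([.4395,-.134,.012]);T=Rt(11.3,-35)
err(c,R=T)
```

```text
t 21.12 pos [ 0.434  -0.0916  0.1067] rpy [145.3  -0.4  11.4] F [-0.4 -0.6 -0. ] w 0.0872 q [-33.0, -1.0, 13.0, 128.0, 39.0, 65.0, -29.0]
 turn [-0.3 -0.4 -0.1]
 shift [-0.0036 -0.0188  0.1022]
```

carry_out:
  plan:
    - {"grip": 0, "dp": [-0.001, -0.006, 0.02], "rotation": [0, 0, 0]}
    - {"grip": 0, "dp": [-0.001, -0.006, 0.022], "rotation": [0, 0, 0]}
    - {"grip": 0, "dp": [-0.001, -0.006, 0.022], "rotation": [0, 0, 0]}
    - {"grip": 0, "dp": [0, 0, 0.016], "rotation": [0, 0, 0]}
    - {"grip": 0, "dp": [0, 0, 0], "rotation": [0, 0, 0]}
    - {"grip": 0, "dp": [0, 0, 0], "rotation": [0, 0, 0]}

```text
time_s: 21.62
tool_pos: [0.444, -0.1208, 0.0312]
tool_rot: [146.0, -1.1, 11.1]
force: [-0.2, 0.6, -0.2]
grip_width: 0.0867
```

Run:
```python
from h import *
c=np.array([.4395,-.134,.012]);T=Rt(11.3,-35)
err(c,R=T)
```

```text
t 21.62 pos [ 0.444  -0.1208  0.0312] rpy [146.   -1.1  11.1] F [-0.2  0.6 -0.2] w 0.0867 q [-30.0, 7.0, 15.0, 131.0, 42.0, 52.0, -33.0]
 turn [-1.  -0.8 -0.8]
 shift [-0.0073 -0.0007  0.0226]
```

carry_out:
  plan:
    - {"grip": 0, "dp": [-0.004, 0, 0.011], "rotation": [-0.5, -0.4, -0.4]}
    - {"grip": 0, "dp": [-0.003, 0, 0.01], "rotation": [-0.5, -0.4, -0.4]}
    - {"grip": 0, "dp": [0, 0, 0.001], "rotation": [0, 0, 0]}
    - {"grip": 0, "dp": [0, 0, 0], "rotation": [0, 0, 0]}
    - {"grip": 1, "dp": [0, 0, 0], "rotation": [0, 0, 0]}
    - {"grip": 1, "dp": [0, 0, 0], "rotation": [0, 0, 0]}
    - {"grip": 1, "dp": [0, 0, 0], "rotation": [0, 0, 0]}
    - {"grip": 1, "dp": [0, 0, 0], "rotation": [0, 0, 0]}

```text
time_s: 22.28
tool_pos: [0.4435, -0.1333, 0.0149]
tool_rot: [145.1, -0.3, 11.3]
force: [-0.2, -0.4, 0.5]
grip_width: 0.0682
```

carry_out:
  plan:
    - {"grip": 1, "dp": [0, 0, 0], "rotation": [0, 0, 0]}
    - {"grip": 1, "dp": [0, 0, 0], "rotation": [0, 0, 0]}
    - {"grip": 1, "dp": [0, 0, 0], "rotation": [0, 0, 0]}

```text
time_s: 22.53
tool_pos: [0.4436, -0.1328, 0.0151]
tool_rot: [145.1, -0.4, 11.3]
force: [0.5, 0.1, -0.5]
grip_width: 0.0596
```

Run:
```python
from h import *
err([.4395,-.134,.012],R=Rt(11.3,-35))
o=env.get_obs()["tool_pos"]
s=np.array([.56,-.13,0])
via([(o+[0,0,.11],11.3,-35),(s+[0,0,.12],-13,55)])
```

```text
t 22.53 pos [ 0.4436 -0.1328  0.0151] rpy [145.1  -0.4  11.3] F [ 0.5  0.1 -0.5] w 0.0596 q [-29.0, 9.0, 16.0, 131.0, 44.0, 50.0, -34.0]
 turn [-0.1 -0.3 -0.2]
 shift [-0.0043 -0.0015  0.0027]
-> [ 0.444 -0.133  0.125] yaw 11.3 lean -35: 4 rows, turn [-0.0, -0.1, -0.1]
   [0.0, 0.016, -0.023]
   [0.0, 0.016, -0.023]
   [0.0, 0.016, -0.023]
   [0.0, 0.016, -0.023]
-> [ 0.56 -0.13  0.12] yaw -13 lean 55: 14 rows, turn [6.3, 0.3, 1.9]
   [0.008, 0.001, 0.001]
   [0.008, 0.001, 0.001]
   [0.008, 0.001, 0.001]
   [0.008, 0.0, 0.001]
   [0.008, 0.0, 0.001]
   [0.008, 0.0, 0.001]
   [0.008, 0.0, 0.001]
   [0.008, -0.0, 0.001]
   [0.008, -0.0, 0.001]
   [0.008, -0.0, 0.001]
   [0.008, -0.001, 0.001]
   [0.008, -0.001, 0.002]
   [0.008, -0.001, 0.002]
   [0.008, -0.001, 0.002]
```

carry_out:
  plan:
    - {"grip": 1, "dp": [0, 0.01, -0.015], "rotation": [0, 0, 0]}
    - {"grip": 1, "dp": [0, 0.016, -0.023], "rotation": [0, 0, 0]}
    - {"grip": 1, "dp": [0, 0.016, -0.023], "rotation": [0, 0, 0]}
    - {"grip": 1, "dp": [0, 0.016, -0.023], "rotation": [0, 0, 0]}
    - {"grip": 1, "dp": [0.008, 0.001, 0.001], "rotation": [4, 0.3, 1.9]}
    - {"grip": 1, "dp": [0.008, 0.001, 0.001], "rotation": [6.3, 0.3, 1.9]}
    - {"grip": 1, "dp": [0.008, 0.001, 0.001], "rotation": [6.3, 0.3, 1.9]}
    - {"grip": 1, "dp": [0.008, 0, 0.001], "rotation": [6.3, 0.3, 1.9]}

```text
time_s: 23.2
tool_pos: [0.4743, -0.1244, 0.119]
tool_rot: [169.1, -4.4, 5.7]
force: [-1.8, 0.7, -2.2]
grip_width: 0.0595
```

carry_out:
  plan:
    - {"grip": 1, "dp": [0.008, 0, 0.001], "rotation": [6.3, 0.3, 1.9]}
    - {"grip": 1, "dp": [0.008, 0, 0.001], "rotation": [6.3, 0.3, 1.9]}
    - {"grip": 1, "dp": [0.008, 0, 0.001], "rotation": [6.3, 0.3, 1.9]}
    - {"grip": 1, "dp": [0.008, 0, 0.001], "rotation": [6.3, 0.3, 1.9]}
    - {"grip": 1, "dp": [0.008, 0, 0.001], "rotation": [6.3, 0.3, 1.9]}
    - {"grip": 1, "dp": [0.008, 0, 0.001], "rotation": [6.3, 0.3, 1.9]}
    - {"grip": 1, "dp": [0.008, 0, 0.001], "rotation": [6.3, 0.3, 1.9]}
    - {"grip": 1, "dp": [0.008, 0, 0.001], "rotation": [6.3, 0.3, 1.9]}

```text
time_s: 23.87
tool_pos: [0.5498, -0.1261, 0.1289]
tool_rot: [-136.6, -4.4, -9.5]
force: [-0.0, 0.5, -0.7]
grip_width: 0.0595
```

Run:
```python
from h import *
err([.56,-.13,.045],R=Rt(-13,55.1))
```

```text
t 23.87 pos [ 0.5498 -0.1261  0.1289] rpy [-136.6   -4.4   -9.5] F [-0.   0.5 -0.7] w 0.0595 q [6.0, 27.0, 36.0, 101.0, -53.0, 87.0, 52.0]
 turn [11.6 -0.2  5.6]
 shift [0.0043 0.0595 0.0599]
```

carry_out:
  plan:
    - {"grip": 1, "dp": [0.002, 0.018, 0.014], "rotation": [4, 0, 2]}
    - {"grip": 1, "dp": [0.002, 0.018, 0.013], "rotation": [4, 0, 2]}
    - {"grip": 1, "dp": [0, 0.015, 0.009], "rotation": [3, 0, 1.6]}
    - {"grip": 1, "dp": [0, 0.006, 0.004], "rotation": [0, 0, 0]}
    - {"grip": 1, "dp": [0, 0, 0], "rotation": [0, 0, 0]}
    - {"grip": 1, "dp": [0, 0, 0], "rotation": [0, 0, 0]}

```text
time_s: 24.37
tool_pos: [0.5544, -0.1428, 0.0505]
tool_rot: [-125.1, 0.5, -13.7]
force: [0.4, -0.5, 0.5]
grip_width: 0.0597
```

Run:
```python
from h import *
err([.56,-.13,.034],R=Rt(-13,55.1))
```

```text
t 24.37 pos [ 0.5544 -0.1428  0.0505] rpy [-125.1    0.5  -13.7] F [ 0.4 -0.5  0.5] w 0.0597 q [16.0, 42.0, 31.0, 98.0, -62.0, 93.0, 58.0]
 turn [ 0.2 -0.3 -0.8]
 shift [0.0026 0.0056 0.0208]
```

carry_out:
  plan:
    - {"grip": 1, "dp": [0, 0.005, 0.003], "rotation": [0.2, -0.3, -0.6]}
    - {"grip": 1, "dp": [0, 0.005, 0.003], "rotation": [0, 0, 0]}
    - {"grip": 1, "dp": [0, 0.003, 0.002], "rotation": [0, 0, 0]}
    - {"grip": 1, "dp": [0, 0.001, 0.001], "rotation": [0, 0, 0]}
    - {"grip": 1, "dp": [0, 0, 0], "rotation": [0, 0, 0]}

```text
time_s: 24.78
tool_pos: [0.5577, -0.1409, 0.0397]
tool_rot: [-125.1, -0.6, -12.6]
force: [0.0, 0.8, -0.8]
grip_width: 0.0597
```

carry_out:
  plan:
    - {"grip": 1, "dp": [0, 0.002, 0.001], "rotation": [0, 0, 0]}
    - {"grip": 1, "dp": [0, 0.001, 0.001], "rotation": [0, 0, 0]}
    - {"grip": 1, "dp": [0, 0, 0], "rotation": [0, 0, 0]}

```text
time_s: 25.03
tool_pos: [0.5587, -0.1403, 0.0376]
tool_rot: [-125.1, -0.8, -12.5]
force: [-0.1, 0.1, -0.3]
grip_width: 0.0596
```

carry_out:
  plan:
    - {"grip": 1, "dp": [0, 0.002, 0.001], "rotation": [0, 0, 0]}
    - {"grip": 1, "dp": [0, 0.001, 0.001], "rotation": [0, 0, 0]}
    - {"grip": 1, "dp": [0, 0, 0], "rotation": [0, 0, 0]}

```text
time_s: 25.28
tool_pos: [0.5589, -0.1406, 0.0339]
tool_rot: [-125.1, -0.8, -12.5]
force: [0.0, 0.1, -0.2]
grip_width: 0.0596
```

carry_out:
  plan:
    - {"grip": 1, "dp": [0, 0.001, 0.001], "rotation": [0, 0, 0]}
    - {"grip": 1, "dp": [0, 0.001, 0.001], "rotation": [0, 0, 0]}
    - {"grip": 1, "dp": [0, 0, 0], "rotation": [0, 0, 0]}

```text
time_s: 25.53
tool_pos: [0.5589, -0.1403, 0.0306]
tool_rot: [-125.1, -0.8, -12.5]
force: [-0.0, 0.1, -2.2]
grip_width: 0.0596
```

carry_out:
  plan:
    - {"grip": 1, "dp": [0, 0.001, 0.001], "rotation": [0, 0, 0]}
    - {"grip": 1, "dp": [0, 0.001, 0.001], "rotation": [0, 0, 0]}
    - {"grip": 1, "dp": [0, 0, 0], "rotation": [0, 0, 0]}

```text
time_s: 25.78
tool_pos: [0.559, -0.1407, 0.0305]
tool_rot: [-124.9, -0.9, -12.6]
force: [0.3, -0.0, -0.5]
grip_width: 0.0595
```

carry_out:
  plan:
    - {"grip": 1, "dp": [0, 0.001, 0.001], "rotation": [0, 0, 0]}
    - {"grip": 1, "dp": [0, 0.001, 0.0], "rotation": [0, 0, 0]}
    - {"grip": 1, "dp": [0, 0, 0], "rotation": [0, 0, 0]}

```text
time_s: 26.03
tool_pos: [0.5591, -0.1408, 0.0303]
tool_rot: [-124.7, -0.9, -12.5]
force: [-1.4, -0.1, 0.9]
grip_width: 0.0599
```

carry_out:
  plan:
    - {"grip": 0, "dp": [0, 0, 0], "rotation": [0, 0, 0]}
    - {"grip": 0, "dp": [0, 0, 0], "rotation": [0, 0, 0]}
    - {"grip": 0, "dp": [0, 0, 0], "rotation": [0, 0, 0]}
    - {"grip": 0, "dp": [0, 0, 0], "rotation": [0, 0, 0]}
    - {"grip": 0, "dp": [0, 0, -0.02], "rotation": [0, 0, 0]}
    - {"grip": 0, "dp": [0, 0, -0.03], "rotation": [0, 0, 0]}
    - {"grip": 0, "dp": [0, 0, -0.03], "rotation": [0, 0, 0]}

```text
time_s: 26.62
tool_pos: [0.5439, -0.197, 0.0723]
tool_rot: [-124.3, -0.5, -12.0]
force: [0.6, 0.2, 0.3]
grip_width: 0.0865
```

Run:
```python
from h import *
err()
c=np.array([.5597,-.138,.030]);T=Rt(-12.6,-60)
via([(c+[0,-.03,.12],-12.6,0),(c-T.apply([0,0,.08])+[0,0,.02],-12.6,-60)])
```

```text
t 26.62 pos [ 0.5439 -0.197   0.0723] rpy [-124.3   -0.5  -12. ] F [0.6 0.2 0.3] w 0.0865 q [20.0, 44.0, 32.0, 92.0, -60.0, 99.0, 60.0]
-> [ 0.56  -0.168  0.15 ] yaw -12.6 lean 0: 9 rows, turn [-6.2, -0.0, 0.1]
   [0.001, -0.009, -0.002]
   [0.001, -0.009, -0.003]
   [0.001, -0.008, -0.004]
   [0.001, -0.008, -0.005]
   [0.001, -0.007, -0.006]
   [0.001, -0.007, -0.006]
   [0.001, -0.006, -0.007]
   [0.001, -0.005, -0.008]
   [0.001, -0.004, -0.008]
-> [ 0.575 -0.07   0.09 ] yaw -12.6 lean -60: 10 rows, turn [-6.0, 0.0, -0.0]
   [-0.001, -0.01, 0.006]
   [-0.001, -0.01, 0.005]
   [-0.001, -0.011, 0.004]
   [-0.001, -0.011, 0.003]
   [-0.001, -0.011, 0.001]
   [-0.001, -0.012, 0.0]
   [-0.001, -0.012, -0.001]
   [-0.001, -0.011, -0.002]
   [-0.001, -0.011, -0.003]
   [-0.001, -0.011, -0.004]
```

carry_out:
  plan:
    - {"grip": 0, "dp": [0.001, -0.014, -0.002], "rotation": [-5, 0, 0]}
    - {"grip": 0, "dp": [0.001, -0.015, -0.004], "rotation": [-6.2, 0, 0]}
    - {"grip": 0, "dp": [0.001, -0.014, -0.005], "rotation": [-6.2, 0, 0]}
    - {"grip": 0, "dp": [0.001, -0.01, -0.006], "rotation": [-6.2, 0, 0]}
    - {"grip": 0, "dp": [0.001, -0.007, -0.006], "rotation": [-6.2, 0, 0]}
    - {"grip": 0, "dp": [0.001, -0.006, -0.006], "rotation": [-6.2, 0, 0]}
    - {"grip": 0, "dp": [0.001, -0.005, -0.006], "rotation": [-6.2, 0, 0]}
    - {"grip": 0, "dp": [0.001, -0.005, -0.006], "rotation": [-6.2, 0, 0]}

```text
time_s: 27.28
tool_pos: [0.5539, -0.1852, 0.1527]
tool_rot: [-175.1, -0.4, -14.1]
force: [-0.6, 0.4, -0.2]
grip_width: 0.087
```

carry_out:
  plan:
    - {"grip": 0, "dp": [0.001, -0.005, -0.004], "rotation": [-6.2, 0, 0]}
    - {"grip": 0, "dp": [-0.001, -0.01, 0.003], "rotation": [-6.2, 0, 0]}
    - {"grip": 0, "dp": [-0.001, -0.01, 0.003], "rotation": [-6.2, 0, 0]}
    - {"grip": 0, "dp": [-0.001, -0.011, 0.003], "rotation": [-6.2, 0, 0]}
    - {"grip": 0, "dp": [-0.001, -0.011, 0.002], "rotation": [-6.2, 0, 0]}
    - {"grip": 0, "dp": [-0.001, -0.011, 0.001], "rotation": [-6.2, 0, 0]}
    - {"grip": 0, "dp": [-0.001, -0.012, 0], "rotation": [-6.2, 0, 0]}
    - {"grip": 0, "dp": [-0.001, -0.012, -0.001], "rotation": [-6.2, 0, 0]}

```text
time_s: 27.95
tool_pos: [0.5759, -0.1078, 0.1311]
tool_rot: [134.0, -2.4, -13.9]
force: [-0.3, -0.9, -0.2]
grip_width: 0.0868
```

carry_out:
  plan:
    - {"grip": 0, "dp": [0, -0.013, -0.003], "rotation": [-5, 0, 0]}
    - {"grip": 0, "dp": [0, -0.012, -0.004], "rotation": [-5, 0, 0]}
    - {"grip": 0, "dp": [0, -0.008, -0.003], "rotation": [-3, 0, 0]}
    - {"grip": 0, "dp": [0, 0, 0], "rotation": [0, 0, 0]}
    - {"grip": 0, "dp": [0, 0, 0], "rotation": [0, 0, 0]}

```text
time_s: 28.37
tool_pos: [0.5851, -0.0657, 0.1019]
tool_rot: [120.1, -1.9, -12.7]
force: [-0.3, 0.5, 0.6]
grip_width: 0.087
```

Run:
```python
from h import *
c=np.array([.5597,-.138,.030]);T=Rt(-12.6,-60)
err(c,R=T)
t=grab("top");cv2.imwrite("pics/s2.png",t)
# standing plate: top edge at z=.06
b,g,r=[t[:,:,i].astype(int) for i in range(3)]
m=((b>r-25)&(b>110)).astype(np.uint8);m[:, :270]=0;m[:180]=0;m[260:]=0;m[:,340:]=0
for k in cv2.findContours(m,0,1)[0]:
    if cv2.contourArea(k)>40:
        P=ray("top",k[:,0],.06)[:,:2].astype(np.float32)*1e3;print(cv2.minAreaRect(P))
```

```text
t 28.37 pos [ 0.5851 -0.0657  0.1019] rpy [120.1  -1.9 -12.7] F [-0.3  0.5  0.6] w 0.087 q [-57.0, 51.0, 49.0, 91.0, 18.0, 80.0, -32.0]
 turn [-0.1 -0.8 -1.7]
 shift [-0.0112 -0.0238  0.1018]
((559.2540893554688, -138.6018829345703), (23.73431396484375, 57.49452590942383), 77.20201873779297)
```

carry_out:
  plan:
    - {"grip": 0, "dp": [-0.004, -0.004, 0.02], "rotation": [0, -0.4, -0.8]}
    - {"grip": 0, "dp": [-0.004, -0.004, 0.022], "rotation": [0, -0.4, -0.8]}
    - {"grip": 0, "dp": [-0.003, -0.003, 0.022], "rotation": [0, 0, 0]}
    - {"grip": 0, "dp": [0, 0, 0.015], "rotation": [0, 0, 0]}
    - {"grip": 0, "dp": [0, 0, 0.0], "rotation": [0, 0, 0]}
    - {"grip": 0, "dp": [0, 0, 0.0], "rotation": [0, 0, 0]}

```text
time_s: 28.92
tool_pos: [0.5605, -0.1336, 0.0594]
tool_rot: [121.2, -0.7, -13.4]
force: [-0.0, 0.3, 0.7]
grip_width: 0.0869
```

Run:
```python
from h import *
c=np.array([.5595,-.138,.032]);T=Rt(-12.6,-60)
err(c,R=T)
```

```text
t 28.92 pos [ 0.5605 -0.1336  0.0594] rpy [121.2  -0.7 -13.4] F [-0.   0.3  0.7] w 0.0869 q [-54.0, 51.0, 49.0, 98.0, 18.0, 71.0, -32.0]
 turn [-1.2  0.3 -1. ]
 shift [-0.0003 -0.0211  0.0181]
```

carry_out:
  plan:
    - {"grip": 0, "dp": [0, -0.008, 0.007], "rotation": [-0.6, 0.2, -0.5]}
    - {"grip": 0, "dp": [0, -0.008, 0.007], "rotation": [-0.6, 0.1, -0.5]}
    - {"grip": 0, "dp": [0, -0.004, 0.003], "rotation": [0, 0, 0]}
    - {"grip": 0, "dp": [0, 0, 0], "rotation": [0, 0, 0]}
    - {"grip": 1, "dp": [0, 0, 0], "rotation": [0, 0, 0]}
    - {"grip": 1, "dp": [0, 0, 0], "rotation": [0, 0, 0]}
    - {"grip": 1, "dp": [0, 0, 0], "rotation": [0, 0, 0]}
    - {"grip": 1, "dp": [0, 0, 0], "rotation": [0, 0, 0]}

```text
time_s: 29.58
tool_pos: [0.5632, -0.1357, 0.0336]
tool_rot: [120.2, -0.2, -12.4]
force: [0.9, 0.3, -0.5]
grip_width: 0.0681
```

carry_out:
  plan:
    - {"grip": 1, "dp": [0, 0, 0], "rotation": [0, 0, 0]}
    - {"grip": 1, "dp": [0, 0, 0], "rotation": [0, 0, 0]}
    - {"grip": 1, "dp": [0, 0, 0], "rotation": [0, 0, 0]}

```text
time_s: 29.83
tool_pos: [0.5634, -0.1352, 0.0337]
tool_rot: [120.3, -0.3, -12.4]
force: [-0.8, -0.1, -0.5]
grip_width: 0.0598
```

Run:
```python
from h import *
err([.5595,-.138,.030],R=Rt(-12.6,-60))
o=env.get_obs()["tool_pos"];g=np.array([.507,.226,.06])
via([(o+[0,0,.13],-12.6,-60),(g+[0,0,.08],-10.4,30)],v=.032)
```

```text
t 29.83 pos [ 0.5634 -0.1352  0.0337] rpy [120.3  -0.3 -12.4] F [-0.8 -0.1 -0.5] w 0.0598 q [-53.0, 53.0, 48.0, 98.0, 18.0, 70.0, -33.0]
 turn [-0.3 -0.3 -0.1]
 shift [-0.0033 -0.0014  0.005 ]
-> [ 0.563 -0.135  0.164] yaw -12.6 lean -60: 5 rows, turn [-0.1, -0.1, -0.0]
   [0.0, 0.022, -0.013]
   [0.0, 0.022, -0.013]
   [0.0, 0.022, -0.013]
   [0.0, 0.022, -0.013]
   [0.0, 0.023, -0.013]
-> [0.507 0.226 0.14 ] yaw -10.4 lean 30: 14 rows, turn [6.4, 0.0, -0.2]
   [-0.01, -0.014, -0.02]
   [-0.01, -0.016, -0.019]
   [-0.009, -0.018, -0.017]
   [-0.009, -0.02, -0.015]
   [-0.009, -0.021, -0.012]
   [-0.009, -0.022, -0.01]
   [-0.009, -0.023, -0.007]
   [-0.009, -0.024, -0.005]
   [-0.009, -0.024, -0.002]
   [-0.009, -0.025, 0.001]
   [-0.009, -0.024, 0.004]
   [-0.009, -0.024, 0.006]
   [-0.009, -0.023, 0.009]
   [-0.009, -0.022, 0.011]
```

carry_out:
  plan:
    - {"grip": 1, "dp": [0, 0.015, -0.009], "rotation": [0, 0, 0]}
    - {"grip": 1, "dp": [0, 0.024, -0.014], "rotation": [0, 0, 0]}
    - {"grip": 1, "dp": [0, 0.024, -0.014], "rotation": [0, 0, 0]}
    - {"grip": 1, "dp": [0, 0.024, -0.014], "rotation": [0, 0, 0]}
    - {"grip": 1, "dp": [0, 0.022, -0.013], "rotation": [0, 0, 0]}
    - {"grip": 1, "dp": [-0.01, -0.014, -0.02], "rotation": [6.4, 0, -0.2]}
    - {"grip": 1, "dp": [-0.01, -0.016, -0.019], "rotation": [6.4, 0, -0.2]}
    - {"grip": 1, "dp": [-0.009, -0.018, -0.017], "rotation": [6.4, 0, -0.2]}

```text
time_s: 30.5
tool_pos: [0.547, -0.0558, 0.1556]
tool_rot: [139.7, 0.7, -12.1]
force: [0.6, -0.4, -1.2]
grip_width: 0.06
```

carry_out:
  plan:
    - {"grip": 1, "dp": [-0.009, -0.02, -0.015], "rotation": [6.4, 0, -0.2]}
    - {"grip": 1, "dp": [-0.009, -0.021, -0.012], "rotation": [6.4, 0, -0.2]}
    - {"grip": 1, "dp": [-0.009, -0.022, -0.01], "rotation": [6.4, 0, -0.2]}
    - {"grip": 1, "dp": [-0.009, -0.023, -0.007], "rotation": [6.4, 0, -0.2]}
    - {"grip": 1, "dp": [-0.009, -0.024, -0.005], "rotation": [6.4, 0, -0.2]}
    - {"grip": 1, "dp": [-0.009, -0.024, -0.002], "rotation": [6.4, 0, -0.2]}
    - {"grip": 1, "dp": [-0.009, -0.025, 0.001], "rotation": [6.4, 0, -0.2]}
    - {"grip": 1, "dp": [-0.009, -0.024, 0.003], "rotation": [6.4, 0, -0.2]}

```text
time_s: 31.17
tool_pos: [0.5163, 0.1606, 0.1569]
tool_rot: [-166.1, 0.5, -10.5]
force: [-0.7, 0.3, -1.5]
grip_width: 0.0596
```

Run:
```python
from h import *
err()
g=np.array([.507,.222,.06])
via([(g+[0,0,.06],-10.4,30)],v=.025)
```

```text
t 31.17 pos [0.5163 0.1606 0.1569] rpy [-166.1    0.5  -10.5] F [-0.7  0.3 -1.5] w 0.0596 q [-56.0, 5.0, 47.0, 110.0, -19.0, 64.0, -12.0]
-> [0.507 0.222 0.12 ] yaw -10.4 lean 30: 3 rows, turn [5.4, 0.2, -0.1]
   [-0.007, -0.016, 0.017]
   [-0.007, -0.014, 0.018]
   [-0.007, -0.013, 0.019]
```

carry_out:
  plan:
    - {"grip": 1, "dp": [-0.006, -0.015, 0.013], "rotation": [5.2, 0.2, 0]}
    - {"grip": 1, "dp": [-0.006, -0.013, 0.014], "rotation": [5.2, 0.2, 0]}
    - {"grip": 1, "dp": [-0.005, -0.01, 0.012], "rotation": [4.5, 0, 0]}
    - {"grip": 1, "dp": [0, 0, 0.003], "rotation": [0, 0, 0]}
    - {"grip": 1, "dp": [0, 0, 0], "rotation": [0, 0, 0]}
    - {"grip": 1, "dp": [0, 0, 0], "rotation": [0, 0, 0]}

```text
time_s: 31.67
tool_pos: [0.5063, 0.2117, 0.1306]
tool_rot: [-150.3, 0.2, -11.0]
force: [-0.1, 0.1, -1.0]
grip_width: 0.0596
```

Run:
```python
from h import *
err([.507,.222,.080],R=Rt(-10.4,29.7))
```

```text
t 31.67 pos [0.5063 0.2117 0.1306] rpy [-150.3    0.2  -11. ] F [-0.1  0.1 -1. ] w 0.0596 q [-52.0, 4.0, 47.0, 118.0, -39.0, 56.0, 5.0]
 turn [-0.  -0.1 -0.6]
 shift [-0.0011  0.0162  0.049 ]
```

carry_out:
  plan:
    - {"grip": 1, "dp": [0, 0.005, 0.014], "rotation": [0, 0, -0.3]}
    - {"grip": 1, "dp": [-0.001, 0.005, 0.014], "rotation": [0, 0, -0.3]}
    - {"grip": 1, "dp": [0, 0.004, 0.01], "rotation": [0, 0, 0]}
    - {"grip": 1, "dp": [0, 0.001, 0.004], "rotation": [0, 0, 0]}
    - {"grip": 1, "dp": [0, 0, 0], "rotation": [0, 0, 0]}
    - {"grip": 1, "dp": [0, 0, 0], "rotation": [0, 0, 0]}

```text
time_s: 32.17
tool_pos: [0.5122, 0.2201, 0.09]
tool_rot: [-150.7, -0.6, -10.1]
force: [-1.0, 0.9, -1.1]
grip_width: 0.0594
```

Run:
```python
from h import *
err([.507,.222,.076],R=Rt(-10.4,29.7))
```

```text
t 32.17 pos [0.5122 0.2201 0.09  ] rpy [-150.7   -0.6  -10.1] F [-1.   0.9 -1.1] w 0.0594 q [-51.0, 9.0, 46.0, 120.0, -45.0, 54.0, 11.0]
 turn [ 0.4 -0.4  0.6]
 shift [-0.0056  0.006   0.0126]
```

carry_out:
  plan:
    - {"grip": 1, "dp": [-0.003, 0.002, 0.004], "rotation": [0.2, -0.2, 0.3]}
    - {"grip": 1, "dp": [-0.003, 0.002, 0.004], "rotation": [0.2, -0.2, 0.3]}
    - {"grip": 1, "dp": [0, 0.001, 0.002], "rotation": [0, 0, 0]}
    - {"grip": 1, "dp": [0, 0, 0], "rotation": [0, 0, 0]}
    - {"grip": 1, "dp": [0, 0, 0], "rotation": [0, 0, 0]}

```text
time_s: 32.58
tool_pos: [0.5077, 0.2223, 0.0805]
tool_rot: [-150.2, -0.1, -10.4]
force: [-0.5, 0.4, -1.7]
grip_width: 0.0595
```

carry_out:
  plan:
    - {"grip": 1, "dp": [0, 0.001, 0.001], "rotation": [0, 0, 0]}
    - {"grip": 1, "dp": [0, 0.001, 0.001], "rotation": [0, 0, 0]}
    - {"grip": 1, "dp": [0, 0, 0], "rotation": [0, 0, 0]}

```text
time_s: 32.83
tool_pos: [0.5078, 0.2214, 0.078]
tool_rot: [-150.1, -0.1, -10.4]
force: [-0.8, -1.1, -1.5]
grip_width: 0.0594
```

carry_out:
  plan:
    - {"grip": 1, "dp": [0, 0.001, 0.001], "rotation": [0, 0, 0]}
    - {"grip": 1, "dp": [0, 0.001, 0.001], "rotation": [0, 0, 0]}
    - {"grip": 1, "dp": [0, 0, 0], "rotation": [0, 0, 0]}

```text
time_s: 33.08
tool_pos: [0.5081, 0.2207, 0.0759]
tool_rot: [-150.0, -0.2, -10.4]
force: [-0.3, -0.6, 0.6]
grip_width: 0.0597
```

carry_out:
  plan:
    - {"grip": 1, "dp": [0, 0.001, 0.001], "rotation": [0, 0, 0]}
    - {"grip": 1, "dp": [0, 0.001, 0.001], "rotation": [0, 0, 0]}
    - {"grip": 1, "dp": [0, 0, 0], "rotation": [0, 0, 0]}

```text
time_s: 33.33
tool_pos: [0.5084, 0.2206, 0.0762]
tool_rot: [-149.7, -0.1, -10.4]
force: [-0.4, -1.2, -0.3]
grip_width: 0.0595
```

carry_out:
  plan:
    - {"grip": 1, "dp": [0, 0.001, 0.001], "rotation": [0, 0, 0]}
    - {"grip": 1, "dp": [0, 0.001, 0.001], "rotation": [0, 0, 0]}
    - {"grip": 1, "dp": [0, 0, 0], "rotation": [0, 0, 0]}

```text
time_s: 33.58
tool_pos: [0.5089, 0.2205, 0.0761]
tool_rot: [-149.4, -0.1, -10.4]
force: [-0.7, 0.3, -0.6]
grip_width: 0.06
```

carry_out:
  plan:
    - {"grip": 0.2, "dp": [0, 0, 0], "rotation": [0, 0, 0]}
    - {"grip": 0.2, "dp": [0, 0, 0], "rotation": [0, 0, 0]}
    - {"grip": 0.2, "dp": [0, 0, 0], "rotation": [0, 0, 0]}
    - {"grip": 0.2, "dp": [0, 0, 0], "rotation": [0, 0, 0]}
    - {"grip": 0.2, "dp": [0, 0, -0.015], "rotation": [0, 0, 0]}
    - {"grip": 0.2, "dp": [0, 0, -0.03], "rotation": [0, 0, 0]}
    - {"grip": 0.2, "dp": [0, 0, -0.035], "rotation": [0, 0, 0]}
    - {"grip": 0.2, "dp": [0, 0, -0.035], "rotation": [0, 0, 0]}

```text
time_s: 34.25
tool_pos: [0.4919, 0.1645, 0.1684]
tool_rot: [-150.2, 0.6, -9.9]
force: [0.5, 0.3, -0.0]
grip_width: 0.0699
```

Run:
```python
from h import *
err()
t=grab("top")
for p in plates(t):print(p)
c=np.array([.624,-.290,.013]);T=Rt(-1.1,-35)
via([(c+[-.03,.16,.16],-5,0),(c-T.apply([0,0,.07])+[0,0,.02],-1.1,-35)])
cv2.imwrite("pics/b2.png",np.hstack([crop(t,120,170,140,110,2.8),crop(grab("side"),210,240,140,110,2.8)]))
```

```text
t 34.25 pos [0.4919 0.1645 0.1684] rpy [-150.2    0.6   -9.9] F [ 0.5  0.3 -0. ] w 0.0699 q [-50.0, -1.0, 49.0, 117.0, -32.0, 62.0, 4.0]
(0.008, 0.621, -2.9, 84, 78, np.float64(0.0))
(0.481, -0.318, 12.8, 59, 63, np.float64(0.0))
(0.558, -0.562, 42.9, 55, 57, np.float64(0.0))
(0.563, -0.413, -6.9, 63, 59, np.float64(0.0))
(0.624, -0.29, -1.1, 61, 58, np.float64(0.6))
-> [ 0.594 -0.13   0.173] yaw -5 lean 0: 10 rows, turn [-3.0, -0.1, -0.5]
   [0.015, 0.023, -0.013]
   [0.015, 0.024, -0.012]
   [0.014, 0.025, -0.011]
   [0.014, 0.026, -0.01]
   [0.014, 0.026, -0.008]
   [0.014, 0.027, -0.007]
   [0.013, 0.027, -0.006]
   [0.013, 0.027, -0.004]
   [0.013, 0.028, -0.003]
   [0.013, 0.028, -0.001]
-> [ 0.625 -0.25   0.09 ] yaw -1.1 lean -35: 6 rows, turn [-5.8, 0.2, -0.6]
   [0.007, 0.019, 0.014]
   [0.007, 0.018, 0.016]
   [0.006, 0.016, 0.017]
   [0.006, 0.015, 0.019]
   [0.006, 0.013, 0.02]
   [0.006, 0.011, 0.022]
```

View pics/b2.png

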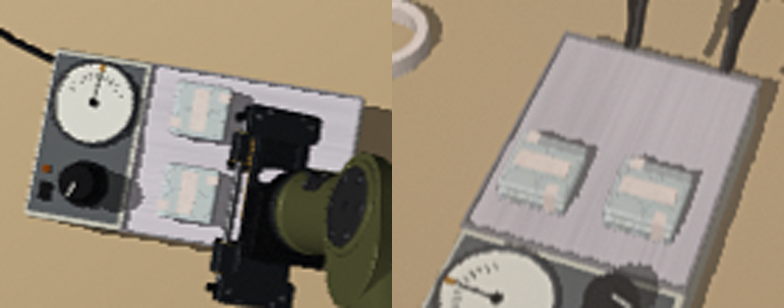

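Two plates now lie flat, label up, at crop (203,110) and (193,193). Next is the third upside-down plate, at (.624,-.290).

carry_out:
  plan:
    - {"grip": 0, "dp": [0.015, 0.023, -0.013], "rotation": [-3, 0, -0.5]}
    - {"grip": 0, "dp": [0.015, 0.024, -0.012], "rotation": [-3, 0, -0.5]}
    - {"grip": 0, "dp": [0.014, 0.025, -0.011], "rotation": [-3, 0, -0.5]}
    - {"grip": 0, "dp": [0.014, 0.026, -0.01], "rotation": [-3, 0, -0.5]}
    - {"grip": 0, "dp": [0.014, 0.026, -0.008], "rotation": [-3, 0, -0.5]}
    - {"grip": 0, "dp": [0.014, 0.027, -0.007], "rotation": [-3, 0, -0.5]}
    - {"grip": 0, "dp": [0.013, 0.027, -0.006], "rotation": [-3, 0, -0.5]}
    - {"grip": 0, "dp": [0.013, 0.027, -0.004], "rotation": [-3, 0, -0.5]}

```text
time_s: 35.02
tool_pos: [0.5753, -0.0704, 0.1699]
tool_rot: [-174.4, -0.8, -5.5]
force: [0.2, 1.0, 0.3]
grip_width: 0.0869
```

carry_out:
  plan:
    - {"grip": 0, "dp": [0.013, 0.028, -0.003], "rotation": [-3, 0, -0.5]}
    - {"grip": 0, "dp": [0.013, 0.028, -0.001], "rotation": [-3, 0, -0.5]}
    - {"grip": 0, "dp": [0.007, 0.019, 0.012], "rotation": [-5.8, 0.2, -0.6]}
    - {"grip": 0, "dp": [0.007, 0.018, 0.013], "rotation": [-5.8, 0.2, -0.6]}
    - {"grip": 0, "dp": [0.006, 0.016, 0.014], "rotation": [-5.8, 0.2, -0.6]}
    - {"grip": 0, "dp": [0.006, 0.015, 0.014], "rotation": [-5.8, 0.2, -0.6]}
    - {"grip": 0, "dp": [0.006, 0.012, 0.014], "rotation": [-5.8, 0.2, -0.6]}
    - {"grip": 0, "dp": [0.003, 0.006, 0.007], "rotation": [-4, 0.2, -0.6]}

```text
time_s: 35.68
tool_pos: [0.6317, -0.2445, 0.1155]
tool_rot: [144.6, -1.0, -0.6]
force: [-0.5, 1.1, -1.4]
grip_width: 0.0873
```

Run:
```python
from h import *
c=np.array([.624,-.290,.013]);T=Rt(-1.1,-35)
err(c,R=T)
```

```text
t 35.68 pos [ 0.6317 -0.2445  0.1155] rpy [144.6  -1.   -0.6] F [-0.5  1.1 -1.4] w 0.0873 q [-46.0, 39.0, 64.0, 99.0, 0.0, 54.0, 8.0]
 turn [ 0.3 -1.1 -0.2]
 shift [-0.0091 -0.0221  0.1099]
```

carry_out:
  plan:
    - {"grip": 0, "dp": [-0.003, -0.007, 0.02], "rotation": [0, -0.5, 0]}
    - {"grip": 0, "dp": [-0.003, -0.007, 0.022], "rotation": [0, -0.5, 0]}
    - {"grip": 0, "dp": [-0.002, -0.006, 0.022], "rotation": [0, 0, 0]}
    - {"grip": 0, "dp": [0, 0, 0.018], "rotation": [0, 0, 0]}
    - {"grip": 0, "dp": [0, 0, 0], "rotation": [0, 0, 0]}
    - {"grip": 0, "dp": [0, 0, 0], "rotation": [0, 0, 0]}

```text
time_s: 36.18
tool_pos: [0.6234, -0.2674, 0.0214]
tool_rot: [144.4, 0.8, -0.3]
force: [-0.0, -0.1, -0.1]
grip_width: 0.0867
```

Run:
```python
from h import *
c=np.array([.624,-.290,.013]);T=Rt(-1.1,-35)
err(c,R=T)
for p in plates(grab("top")):print(p)
```

```text
t 36.18 pos [ 0.6234 -0.2674  0.0214] rpy [144.4   0.8  -0.3] F [-0.  -0.1 -0.1] w 0.0867 q [-40.0, 46.0, 58.0, 101.0, -3.0, 47.0, 8.0]
 turn [0.6 0.2 1.1]
 shift [0.0008 0.0134 0.02  ]
(0.008, 0.621, -2.9, 84, 78, np.float64(0.0))
(0.48, -0.317, 13.0, 59, 61, np.float64(0.0))
(0.558, -0.562, 42.9, 55, 57, np.float64(0.0))
(0.564, -0.414, -7.4, 62, 60, np.float64(0.0))
(0.624, -0.29, -1.1, 61, 58, np.float64(0.55))
```

carry_out:
  plan:
    - {"grip": 0, "dp": [0, 0.007, 0.008], "rotation": [0.3, 0, 0.5]}
    - {"grip": 0, "dp": [0, 0.005, 0.008], "rotation": [0.3, 0, 0.5]}
    - {"grip": 0, "dp": [0, 0.001, 0.002], "rotation": [0, 0, 0]}
    - {"grip": 0, "dp": [0, 0, 0], "rotation": [0, 0, 0]}
    - {"grip": 0, "dp": [0, 0, 0], "rotation": [0, 0, 0]}

```text
time_s: 36.65
tool_pos: [0.6259, -0.2898, 0.0174]
tool_rot: [145.1, -0.2, -1.1]
force: [-0.1, 0.4, 0.7]
grip_width: 0.0873
```

Run:
```python
from h import *
c=np.array([.624,-.290,.012]);T=Rt(-1.1,-35)
err(c,R=T)
```

```text
t 36.65 pos [ 0.6259 -0.2898  0.0174] rpy [145.1  -0.2  -1.1] F [-0.1  0.4  0.7] w 0.0873 q [-38.0, 46.0, 57.0, 101.0, -4.0, 45.0, 9.0]
 turn [-0.1 -0.1 -0.1]
 shift [-0.0019 -0.0029  0.0046]
```

carry_out:
  plan:
    - {"grip": 0, "dp": [-0.001, -0.002, 0.003], "rotation": [0, 0, 0]}
    - {"grip": 0, "dp": [0, 0, 0], "rotation": [0, 0, 0]}
    - {"grip": 1, "dp": [0, 0, 0], "rotation": [0, 0, 0]}
    - {"grip": 1, "dp": [0, 0, 0], "rotation": [0, 0, 0]}
    - {"grip": 1, "dp": [0, 0, 0], "rotation": [0, 0, 0]}
    - {"grip": 1, "dp": [0, 0, 0], "rotation": [0, 0, 0]}
    - {"grip": 1, "dp": [0, 0, 0], "rotation": [0, 0, 0]}
    - {"grip": 1, "dp": [0, 0, 0], "rotation": [0, 0, 0]}

```text
time_s: 37.32
tool_pos: [0.6261, -0.2885, 0.0144]
tool_rot: [145.1, -0.3, -1.0]
force: [0.4, -1.2, -0.2]
grip_width: 0.0602
```

carry_out:
  plan:
    - {"grip": 1, "dp": [0, 0, 0], "rotation": [0, 0, 0]}
    - {"grip": 1, "dp": [0, 0, 0], "rotation": [0, 0, 0]}

```text
time_s: 37.48
tool_pos: [0.6261, -0.2885, 0.0144]
tool_rot: [145.1, -0.3, -1.0]
force: [0.6, -0.1, -0.2]
grip_width: 0.0605
```

Run:
```python
from h import *
err([.624,-.290,.012],R=Rt(-1.1,-35))
o=env.get_obs()["tool_pos"]
via([(o+[0,0,.11],-1.1,-35),([.56,-.13,.12],-13,55)])
```

```text
t 37.48 pos [ 0.6261 -0.2885  0.0144] rpy [145.1  -0.3  -1. ] F [ 0.6 -0.1 -0.2] w 0.0605 q [-38.0, 46.0, 57.0, 101.0, -4.0, 45.0, 9.0]
 turn [-0.1 -0.3 -0.1]
 shift [-0.0021 -0.0001  0.0028]
-> [ 0.626 -0.289  0.124] yaw -1.1 lean -35: 4 rows, turn [-0.0, -0.1, -0.0]
   [0.0, 0.016, -0.023]
   [0.0, 0.016, -0.023]
   [0.0, 0.016, -0.023]
   [0.0, 0.016, -0.023]
-> [ 0.56 -0.13  0.12] yaw -13 lean 55: 14 rows, turn [6.4, 0.2, 0.9]
   [-0.005, -0.009, -0.006]
   [-0.005, -0.01, -0.005]
   [-0.005, -0.01, -0.004]
   [-0.005, -0.011, -0.003]
   [-0.006, -0.011, -0.002]
   [-0.006, -0.011, -0.0]
   [-0.006, -0.011, 0.001]
   [-0.006, -0.01, 0.002]
   [-0.006, -0.01, 0.003]
   [-0.006, -0.01, 0.004]
   [-0.007, -0.009, 0.005]
   [-0.007, -0.008, 0.006]
   [-0.007, -0.007, 0.007]
   [-0.007, -0.006, 0.008]
```

carry_out:
  plan:
    - {"grip": 1, "dp": [0, 0.01, -0.015], "rotation": [0, 0, 0]}
    - {"grip": 1, "dp": [0, 0.016, -0.023], "rotation": [0, 0, 0]}
    - {"grip": 1, "dp": [0, 0.016, -0.023], "rotation": [0, 0, 0]}
    - {"grip": 1, "dp": [0, 0.016, -0.023], "rotation": [0, 0, 0]}
    - {"grip": 1, "dp": [-0.005, -0.009, -0.006], "rotation": [4, 0.2, 0.9]}
    - {"grip": 1, "dp": [-0.005, -0.01, -0.005], "rotation": [6.4, 0.2, 0.9]}
    - {"grip": 1, "dp": [-0.005, -0.01, -0.004], "rotation": [6.4, 0.2, 0.9]}
    - {"grip": 1, "dp": [-0.005, -0.011, -0.003], "rotation": [6.4, 0.2, 0.9]}

```text
time_s: 38.15
tool_pos: [0.6078, -0.2333, 0.114]
tool_rot: [169.1, -2.1, -3.3]
force: [-0.8, -0.2, -2.2]
grip_width: 0.0604
```

carry_out:
  plan:
    - {"grip": 1, "dp": [-0.006, -0.011, -0.002], "rotation": [6.4, 0.2, 0.9]}
    - {"grip": 1, "dp": [-0.006, -0.011, 0], "rotation": [6.4, 0.2, 0.9]}
    - {"grip": 1, "dp": [-0.006, -0.011, 0.001], "rotation": [6.4, 0.2, 0.9]}
    - {"grip": 1, "dp": [-0.006, -0.01, 0.002], "rotation": [6.4, 0.2, 0.9]}
    - {"grip": 1, "dp": [-0.006, -0.01, 0.003], "rotation": [6.4, 0.2, 0.9]}
    - {"grip": 1, "dp": [-0.006, -0.01, 0.004], "rotation": [6.4, 0.2, 0.9]}
    - {"grip": 1, "dp": [-0.007, -0.009, 0.005], "rotation": [6.4, 0.2, 0.9]}
    - {"grip": 1, "dp": [-0.007, -0.008, 0.006], "rotation": [6.4, 0.2, 0.9]}

```text
time_s: 38.82
tool_pos: [0.5715, -0.1433, 0.1219]
tool_rot: [-136.9, -3.1, -10.8]
force: [-0.2, 1.2, -0.9]
grip_width: 0.0598
```

Run:
```python
from h import *
err([.56,-.13,.05],R=Rt(-13,55.1))
```

```text
t 38.82 pos [ 0.5715 -0.1433  0.1219] rpy [-136.9   -3.1  -10.8] F [-0.2  1.2 -0.9] w 0.0598 q [5.0, 31.0, 38.0, 97.0, -55.0, 89.0, 51.0]
 turn [11.9 -0.3  3.8]
 shift [-0.0177  0.0406  0.0593]
```

carry_out:
  plan:
    - {"grip": 1, "dp": [-0.003, 0.015, 0.014], "rotation": [4.2, 0, 1.3]}
    - {"grip": 1, "dp": [-0.003, 0.015, 0.013], "rotation": [4.2, 0, 1.3]}
    - {"grip": 1, "dp": [-0.003, 0.013, 0.009], "rotation": [3, 0, 1]}
    - {"grip": 1, "dp": [0, 0.005, 0.004], "rotation": [0, 0, 0]}
    - {"grip": 1, "dp": [0, 0, 0], "rotation": [0, 0, 0]}
    - {"grip": 1, "dp": [0, 0, 0], "rotation": [0, 0, 0]}

```text
time_s: 39.32
tool_pos: [0.5604, -0.1506, 0.0529]
tool_rot: [-125.0, 0.0, -13.9]
force: [0.3, -0.1, -1.0]
grip_width: 0.0601
```

Run:
```python
from h import *
err([.56,-.14,.034],R=Rt(-13,55.1))
```

```text
t 39.32 pos [ 0.5604 -0.1506  0.0529] rpy [-125.     0.   -13.9] F [ 0.3 -0.1 -1. ] w 0.0601 q [15.0, 43.0, 33.0, 97.0, -64.0, 95.0, 58.0]
 turn [ 0.1 -0.7 -0.6]
 shift [-0.0029  0.0096  0.0192]
```

carry_out:
  plan:
    - {"grip": 1, "dp": [0, 0.006, 0.004], "rotation": [0, -0.6, -0.5]}
    - {"grip": 1, "dp": [0, 0.006, 0.004], "rotation": [0, 0, 0]}
    - {"grip": 1, "dp": [0, 0.003, 0.002], "rotation": [0, 0, 0]}
    - {"grip": 1, "dp": [0, 0.001, 0.001], "rotation": [0, 0, 0]}
    - {"grip": 1, "dp": [0, 0, 0], "rotation": [0, 0, 0]}

```text
time_s: 39.73
tool_pos: [0.5646, -0.1488, 0.0376]
tool_rot: [-125.3, -0.7, -12.6]
force: [-0.6, 0.4, -0.7]
grip_width: 0.06
```

carry_out:
  plan:
    - {"grip": 1, "dp": [0, 0.001, 0.001], "rotation": [0, 0, 0]}
    - {"grip": 1, "dp": [0, 0.001, 0.001], "rotation": [0, 0, 0]}
    - {"grip": 1, "dp": [0, 0, 0], "rotation": [0, 0, 0]}

```text
time_s: 39.98
tool_pos: [0.5657, -0.1477, 0.036]
tool_rot: [-125.3, -0.8, -12.5]
force: [-0.4, 0.3, -0.1]
grip_width: 0.0597
```

carry_out:
  plan:
    - {"grip": 1, "dp": [0, 0.001, 0.001], "rotation": [0, 0, 0]}
    - {"grip": 1, "dp": [0, 0.001, 0.001], "rotation": [0, 0, 0]}
    - {"grip": 1, "dp": [0, 0, 0], "rotation": [0, 0, 0]}

```text
time_s: 40.23
tool_pos: [0.5661, -0.1474, 0.0344]
tool_rot: [-125.2, -0.9, -12.5]
force: [0.5, 0.3, -0.5]
grip_width: 0.0601
```

carry_out:
  plan:
    - {"grip": 1, "dp": [0, 0.001, 0.001], "rotation": [0, 0, 0]}
    - {"grip": 1, "dp": [0, 0.001, 0.001], "rotation": [0, 0, 0]}
    - {"grip": 1, "dp": [0, 0, 0], "rotation": [0, 0, 0]}

```text
time_s: 40.48
tool_pos: [0.5661, -0.1475, 0.0345]
tool_rot: [-125.0, -1.0, -12.5]
force: [0.2, 0.1, -1.1]
grip_width: 0.0598
```

carry_out:
  plan:
    - {"grip": 1, "dp": [0, 0.001, 0.001], "rotation": [0, 0, 0]}
    - {"grip": 1, "dp": [0, 0.001, 0.001], "rotation": [0, 0, 0]}
    - {"grip": 1, "dp": [0, 0, 0], "rotation": [0, 0, 0]}

```text
time_s: 40.73
tool_pos: [0.5663, -0.1475, 0.0344]
tool_rot: [-124.8, -1.1, -12.5]
force: [0.3, -0.1, -0.5]
grip_width: 0.0603
```

Run:
```python
from h import *
err()
cv2.imwrite("pics/s3.png",np.hstack([crop(grab("side"),240,150,110,100,4),crop(grab("top"),270,170,90,100,4)]))
```

```text
t 40.73 pos [ 0.5663 -0.1475  0.0344] rpy [-124.8   -1.1  -12.5] F [ 0.3 -0.1 -0.5] w 0.0603 q [15.0, 45.0, 32.0, 96.0, -64.0, 94.0, 61.0]
```

View pics/s3.png

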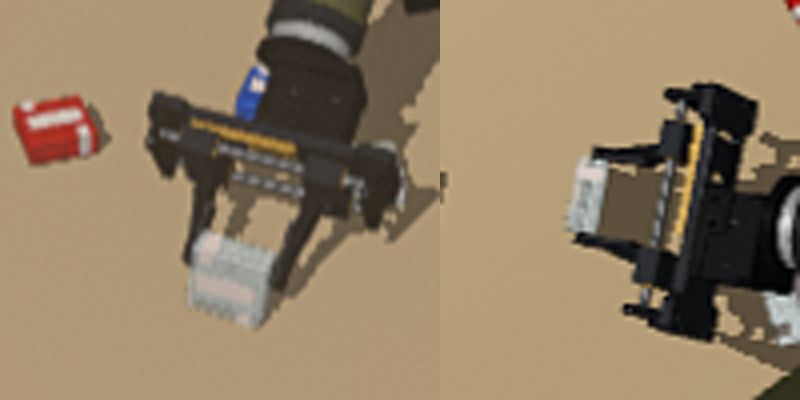

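The plate stands upright between the jaws at left crop (230,280). I'll release it and go round.

carry_out:
  plan:
    - {"grip": 0, "dp": [0, 0, 0], "rotation": [0, 0, 0]}
    - {"grip": 0, "dp": [0, 0, 0], "rotation": [0, 0, 0]}
    - {"grip": 0, "dp": [0, 0, 0], "rotation": [0, 0, 0]}
    - {"grip": 0, "dp": [0, 0, 0], "rotation": [0, 0, 0]}
    - {"grip": 0, "dp": [0, 0, -0.02], "rotation": [0, 0, 0]}
    - {"grip": 0, "dp": [0, 0, -0.03], "rotation": [0, 0, 0]}
    - {"grip": 0, "dp": [0, 0, -0.03], "rotation": [0, 0, 0]}

```text
time_s: 41.42
tool_pos: [0.5513, -0.2029, 0.0757]
tool_rot: [-124.4, -0.6, -11.9]
force: [0.4, 0.8, 0.9]
grip_width: 0.0861
```

carry_out:
  plan:
    - {"grip": 0, "dp": [0.001, -0.014, -0.002], "rotation": [-5, 0, 0]}
    - {"grip": 0, "dp": [0.001, -0.015, -0.004], "rotation": [-6.2, 0, 0]}
    - {"grip": 0, "dp": [0.001, -0.014, -0.005], "rotation": [-6.2, 0, 0]}
    - {"grip": 0, "dp": [0.001, -0.01, -0.006], "rotation": [-6.2, 0, 0]}
    - {"grip": 0, "dp": [0.001, -0.007, -0.006], "rotation": [-6.2, 0, 0]}
    - {"grip": 0, "dp": [0.001, -0.006, -0.006], "rotation": [-6.2, 0, 0]}
    - {"grip": 0, "dp": [0.001, -0.005, -0.006], "rotation": [-6.2, 0, 0]}
    - {"grip": 0, "dp": [0.001, -0.005, -0.006], "rotation": [-6.2, 0, 0]}

```text
time_s: 42.08
tool_pos: [0.5605, -0.1906, 0.1552]
tool_rot: [-175.2, -0.4, -14.0]
force: [0.1, 0.7, -0.1]
grip_width: 0.0868
```

carry_out:
  plan:
    - {"grip": 0, "dp": [0.001, -0.005, -0.004], "rotation": [-6.2, 0, 0]}
    - {"grip": 0, "dp": [-0.001, -0.01, 0.003], "rotation": [-6.2, 0, 0]}
    - {"grip": 0, "dp": [-0.001, -0.01, 0.003], "rotation": [-6.2, 0, 0]}
    - {"grip": 0, "dp": [-0.001, -0.011, 0.003], "rotation": [-6.2, 0, 0]}
    - {"grip": 0, "dp": [-0.001, -0.011, 0.002], "rotation": [-6.2, 0, 0]}
    - {"grip": 0, "dp": [-0.001, -0.011, 0.001], "rotation": [-6.2, 0, 0]}
    - {"grip": 0, "dp": [-0.001, -0.012, 0], "rotation": [-6.2, 0, 0]}
    - {"grip": 0, "dp": [-0.001, -0.012, -0.001], "rotation": [-6.2, 0, 0]}

```text
time_s: 42.75
tool_pos: [0.582, -0.1123, 0.1326]
tool_rot: [133.9, -2.2, -13.7]
force: [0.6, 0.4, -0.4]
grip_width: 0.087
```

carry_out:
  plan:
    - {"grip": 0, "dp": [0, -0.013, -0.003], "rotation": [-5, 0, 0]}
    - {"grip": 0, "dp": [0, -0.012, -0.004], "rotation": [-5, 0, 0]}
    - {"grip": 0, "dp": [0, -0.008, -0.003], "rotation": [-3, 0, 0]}
    - {"grip": 0, "dp": [0, 0, 0], "rotation": [0, 0, 0]}
    - {"grip": 0, "dp": [0, 0, 0], "rotation": [0, 0, 0]}

```text
time_s: 43.17
tool_pos: [0.5914, -0.0698, 0.1026]
tool_rot: [119.9, -1.7, -12.4]
force: [0.0, -0.9, 0.6]
grip_width: 0.0872
```

```bash
cat >> h.py <<'E'
def standing():
    t=grab("top");b,g,r=[t[:,:,i].astype(int) for i in range(3)]
    m=((b>r-25)&(b>110)).astype(np.uint8);m[:, :270]=0;m[:180]=0;m[260:]=0;m[:,340:]=0
    for k in cv2.findContours(m,0,1)[0]:
        if cv2.contourArea(k)>40:
            P=ray("top",k[:,0],.06)[:,:2].astype(np.float32)*1e3;print(cv2.minAreaRect(P))
E
python3 - <<'E'
from h import *
standing()
c=np.array([.5675,-.145,.030]);T=Rt(-12.6,-60)
err(c,R=T)
for p in plates(grab("top")):print(p)
E
```

```text
((568.0560302734375, -146.5670166015625), (23.64659309387207, 57.584632873535156), 76.39947509765625)
t 43.22 pos [ 0.5912 -0.0696  0.1022] rpy [120.   -1.6 -12.5] F [ 0.5  0.8 -0.9] w 0.087 q [-60.0, 55.0, 55.0, 91.0, 13.0, 78.0, -28.0]
 turn [-0.1 -0.9 -1.4]
 shift [-0.0089 -0.0229  0.1042]
(0.009, 0.621, -1.2, 84, 77, np.float64(0.0))
(0.481, -0.318, 12.8, 59, 63, np.float64(0.0))
(0.558, -0.562, 42.9, 55, 57, np.float64(0.0))
(0.564, -0.413, -6.9, 63, 60, np.float64(0.0))
```

carry_out:
  plan:
    - {"grip": 0, "dp": [-0.003, -0.004, 0.02], "rotation": [0, -0.4, -0.8]}
    - {"grip": 0, "dp": [-0.003, -0.004, 0.022], "rotation": [0, 0, -0.6]}
    - {"grip": 0, "dp": [-0.003, -0.003, 0.022], "rotation": [0, 0, 0]}
    - {"grip": 0, "dp": [0, 0, 0.015], "rotation": [0, 0, 0]}
    - {"grip": 0, "dp": [0, 0, 0.0], "rotation": [0, 0, 0]}
    - {"grip": 0, "dp": [0, 0, 0.0], "rotation": [0, 0, 0]}

```text
time_s: 43.77
tool_pos: [0.5689, -0.1408, 0.0631]
tool_rot: [121.1, -1.1, -13.1]
force: [1.1, -0.9, 0.3]
grip_width: 0.0873
```

Run:
```python
from h import *
err([.568,-.146,.032],R=Rt(-13.2,-60))
```

```text
t 43.77 pos [ 0.5689 -0.1408  0.0631] rpy [121.1  -1.1 -13.1] F [ 1.1 -0.9  0.3] w 0.0873 q [-57.0, 55.0, 55.0, 97.0, 13.0, 70.0, -28.0]
 turn [-1.1 -0.7 -0.9]
 shift [-0.0003 -0.0239  0.0206]
```

carry_out:
  plan:
    - {"grip": 0, "dp": [0, -0.009, 0.008], "rotation": [-0.6, -0.4, -0.5]}
    - {"grip": 0, "dp": [0, -0.009, 0.008], "rotation": [-0.5, -0.3, -0.4]}
    - {"grip": 0, "dp": [0, -0.005, 0.004], "rotation": [0, 0, 0]}
    - {"grip": 0, "dp": [0, 0, 0], "rotation": [0, 0, 0]}
    - {"grip": 1, "dp": [0, 0, 0], "rotation": [0, 0, 0]}
    - {"grip": 1, "dp": [0, 0, 0], "rotation": [0, 0, 0]}
    - {"grip": 1, "dp": [0, 0, 0], "rotation": [0, 0, 0]}
    - {"grip": 1, "dp": [0, 0, 0], "rotation": [0, 0, 0]}

```text
time_s: 44.43
tool_pos: [0.5714, -0.1444, 0.0325]
tool_rot: [120.2, -0.2, -13.2]
force: [0.0, 0.0, 0.5]
grip_width: 0.0681
```

carry_out:
  plan:
    - {"grip": 1, "dp": [0, 0, 0], "rotation": [0, 0, 0]}
    - {"grip": 1, "dp": [0, 0, 0], "rotation": [0, 0, 0]}
    - {"grip": 1, "dp": [0, 0, 0], "rotation": [0, 0, 0]}

```text
time_s: 44.68
tool_pos: [0.5717, -0.1437, 0.0327]
tool_rot: [120.3, -0.2, -13.1]
force: [0.5, 0.6, -0.4]
grip_width: 0.0593
```

Run:
```python
from h import *
err([.568,-.146,.030],R=Rt(-13.2,-60))
o=env.get_obs()["tool_pos"];g=np.array([.575,.100,.06])
via([(o+[0,0,.13],-13,-60),(g+[0,0,.08],-10.4,30)],v=.03)
```

```text
t 44.68 pos [ 0.5717 -0.1437  0.0327] rpy [120.3  -0.2 -13.1] F [ 0.5  0.6 -0.4] w 0.0593 q [-55.0, 58.0, 53.0, 96.0, 12.0, 69.0, -28.0]
 turn [-0.3 -0.2 -0.1]
 shift [-0.0031 -0.0008  0.004 ]
-> [ 0.572 -0.144  0.163] yaw -13 lean -60: 5 rows, turn [-0.1, -0.0, -0.0]
   [0.0, 0.022, -0.013]
   [0.0, 0.022, -0.013]
   [0.0, 0.022, -0.013]
   [0.0, 0.022, -0.013]
   [0.0, 0.023, -0.013]
-> [0.575 0.1   0.14 ] yaw -10.4 lean 30: 14 rows, turn [6.4, 0.1, -0.2]
   [-0.004, -0.01, -0.014]
   [-0.004, -0.011, -0.013]
   [-0.004, -0.013, -0.011]
   [-0.004, -0.014, -0.01]
   [-0.003, -0.015, -0.008]
   [-0.003, -0.016, -0.007]
   [-0.003, -0.017, -0.005]
   [-0.003, -0.017, -0.003]
   [-0.003, -0.017, -0.001]
   [-0.003, -0.017, 0.001]
   [-0.003, -0.017, 0.003]
   [-0.003, -0.017, 0.005]
   [-0.003, -0.016, 0.007]
   [-0.003, -0.015, 0.008]
```

carry_out:
  plan:
    - {"grip": 1, "dp": [0, 0.015, -0.009], "rotation": [0, 0, 0]}
    - {"grip": 1, "dp": [0, 0.024, -0.014], "rotation": [0, 0, 0]}
    - {"grip": 1, "dp": [0, 0.024, -0.014], "rotation": [0, 0, 0]}
    - {"grip": 1, "dp": [0, 0.024, -0.014], "rotation": [0, 0, 0]}
    - {"grip": 1, "dp": [0, 0.022, -0.013], "rotation": [0, 0, 0]}
    - {"grip": 1, "dp": [-0.004, -0.01, -0.014], "rotation": [6.4, 0.1, -0.2]}
    - {"grip": 1, "dp": [-0.004, -0.011, -0.013], "rotation": [6.4, 0.1, -0.2]}
    - {"grip": 1, "dp": [-0.004, -0.013, -0.011], "rotation": [6.4, 0.1, -0.2]}

```text
time_s: 45.35
tool_pos: [0.5686, -0.0905, 0.164]
tool_rot: [139.6, 0.5, -12.5]
force: [0.4, 0.3, -0.7]
grip_width: 0.0596
```

carry_out:
  plan:
    - {"grip": 1, "dp": [-0.004, -0.014, -0.01], "rotation": [6.4, 0.1, -0.2]}
    - {"grip": 1, "dp": [-0.003, -0.015, -0.008], "rotation": [6.4, 0.1, -0.2]}
    - {"grip": 1, "dp": [-0.003, -0.016, -0.007], "rotation": [6.4, 0.1, -0.2]}
    - {"grip": 1, "dp": [-0.003, -0.017, -0.005], "rotation": [6.4, 0.1, -0.2]}
    - {"grip": 1, "dp": [-0.003, -0.017, -0.003], "rotation": [6.4, 0.1, -0.2]}
    - {"grip": 1, "dp": [-0.003, -0.017, -0.001], "rotation": [6.4, 0.1, -0.2]}
    - {"grip": 1, "dp": [-0.003, -0.017, 0.001], "rotation": [6.4, 0.1, -0.2]}
    - {"grip": 1, "dp": [-0.003, -0.017, 0.003], "rotation": [6.4, 0.1, -0.2]}

```text
time_s: 46.02
tool_pos: [0.5735, 0.0513, 0.1727]
tool_rot: [-166.1, -0.9, -10.6]
force: [-1.2, 0.8, -1.4]
grip_width: 0.0598
```

Run:
```python
from h import *
err()
via([([.575,.099,.12],-10.4,30)],v=.025)
```

```text
t 46.02 pos [0.5735 0.0513 0.1727] rpy [-166.1   -0.9  -10.6] F [-1.2  0.8 -1.4] w 0.0598 q [-45.0, 12.0, 52.0, 103.0, -25.0, 69.0, 5.0]
-> [0.575 0.099 0.12 ] yaw -10.4 lean 30: 3 rows, turn [5.4, -0.3, 0.0]
   [-0.003, -0.011, 0.021]
   [-0.003, -0.009, 0.022]
   [-0.002, -0.007, 0.023]
```

carry_out:
  plan:
    - {"grip": 1, "dp": [-0.003, -0.011, 0.019], "rotation": [5.2, -0.2, 0]}
    - {"grip": 1, "dp": [-0.003, -0.009, 0.02], "rotation": [5.2, -0.2, 0]}
    - {"grip": 1, "dp": [-0.002, -0.006, 0.019], "rotation": [4.6, 0, 0]}
    - {"grip": 1, "dp": [0, 0, 0.004], "rotation": [0, 0, 0]}
    - {"grip": 1, "dp": [0, 0, 0], "rotation": [0, 0, 0]}
    - {"grip": 1, "dp": [0, 0, 0], "rotation": [0, 0, 0]}

```text
time_s: 46.52
tool_pos: [0.5738, 0.0894, 0.1297]
tool_rot: [-150.0, -1.1, -11.0]
force: [0.1, -0.4, -0.2]
grip_width: 0.0598
```

Run:
```python
from h import *
err([.575,.099,.080],R=Rt(-10.4,29.7))
```

```text
t 46.52 pos [0.5738 0.0894 0.1297] rpy [-150.    -1.1  -11. ] F [ 0.1 -0.4 -0.2] w 0.0598 q [-36.0, 16.0, 48.0, 110.0, -46.0, 67.0, 22.0]
 turn [-0.2 -1.2  0. ]
 shift [-0.0016  0.0164  0.0479]
```

carry_out:
  plan:
    - {"grip": 1, "dp": [0, 0.005, 0.014], "rotation": [0, -0.6, 0]}
    - {"grip": 1, "dp": [-0.001, 0.005, 0.014], "rotation": [0, -0.6, 0]}
    - {"grip": 1, "dp": [0, 0.004, 0.01], "rotation": [0, 0, 0]}
    - {"grip": 1, "dp": [0, 0.001, 0.004], "rotation": [0, 0, 0]}
    - {"grip": 1, "dp": [0, 0, 0], "rotation": [0, 0, 0]}
    - {"grip": 1, "dp": [0, 0, 0], "rotation": [0, 0, 0]}

```text
time_s: 47.02
tool_pos: [0.5779, 0.099, 0.0891]
tool_rot: [-150.3, -0.4, -9.9]
force: [-0.3, 0.0, -0.9]
grip_width: 0.0594
```

Run:
```python
from h import *
err([.575,.099,.076],R=Rt(-10.4,29.7))
```

```text
t 47.02 pos [0.5779 0.099  0.0891] rpy [-150.3   -0.4   -9.9] F [-0.3  0.  -0.9] w 0.0594 q [-34.0, 20.0, 46.0, 110.0, -50.0, 66.0, 26.0]
 turn [ 0.  -0.1  0.7]
 shift [-0.003   0.0069  0.0111]
```

carry_out:
  plan:
    - {"grip": 1, "dp": [-0.001, 0.002, 0.004], "rotation": [0, 0, 0.3]}
    - {"grip": 1, "dp": [-0.001, 0.002, 0.004], "rotation": [0, 0, 0.3]}
    - {"grip": 1, "dp": [0, 0.001, 0.002], "rotation": [0, 0, 0]}
    - {"grip": 1, "dp": [0, 0, 0], "rotation": [0, 0, 0]}
    - {"grip": 1, "dp": [0, 0, 0], "rotation": [0, 0, 0]}

```text
time_s: 47.43
tool_pos: [0.5766, 0.1002, 0.0782]
tool_rot: [-150.3, -0.2, -10.4]
force: [-0.3, -1.0, -0.7]
grip_width: 0.06
```

carry_out:
  plan:
    - {"grip": 1, "dp": [0, 0.001, 0.001], "rotation": [0, 0, 0]}
    - {"grip": 1, "dp": [0, 0.001, 0.001], "rotation": [0, 0, 0]}
    - {"grip": 1, "dp": [0, 0, 0], "rotation": [0, 0, 0]}

```text
time_s: 47.68
tool_pos: [0.5767, 0.0991, 0.0757]
tool_rot: [-150.3, -0.3, -10.5]
force: [-0.1, 0.1, -1.2]
grip_width: 0.0597
```

carry_out:
  plan:
    - {"grip": 1, "dp": [0, 0.001, 0.001], "rotation": [0, 0, 0]}
    - {"grip": 1, "dp": [0, 0.001, 0.001], "rotation": [0, 0, 0]}
    - {"grip": 1, "dp": [0, 0, 0], "rotation": [0, 0, 0]}

```text
time_s: 47.93
tool_pos: [0.5771, 0.0987, 0.0754]
tool_rot: [-150.0, -0.3, -10.5]
force: [-0.4, -0.2, -0.8]
grip_width: 0.0595
```

carry_out:
  plan:
    - {"grip": 1, "dp": [0, 0.001, 0.001], "rotation": [0, 0, 0]}
    - {"grip": 1, "dp": [0, 0.001, 0.001], "rotation": [0, 0, 0]}
    - {"grip": 1, "dp": [0, 0, 0], "rotation": [0, 0, 0]}

```text
time_s: 48.18
tool_pos: [0.5776, 0.0983, 0.0752]
tool_rot: [-149.8, -0.3, -10.4]
force: [-0.6, 0.3, -1.3]
grip_width: 0.0596
```

carry_out:
  plan:
    - {"grip": 0.2, "dp": [0, 0, 0], "rotation": [0, 0, 0]}
    - {"grip": 0.2, "dp": [0, 0, 0], "rotation": [0, 0, 0]}
    - {"grip": 0.2, "dp": [0, 0, 0], "rotation": [0, 0, 0]}
    - {"grip": 0.2, "dp": [0, 0, 0], "rotation": [0, 0, 0]}
    - {"grip": 0.2, "dp": [0, 0, -0.015], "rotation": [0, 0, 0]}
    - {"grip": 0.2, "dp": [0, 0, -0.03], "rotation": [0, 0, 0]}
    - {"grip": 0.2, "dp": [0, 0, -0.035], "rotation": [0, 0, 0]}
    - {"grip": 0.2, "dp": [0, 0, -0.035], "rotation": [0, 0, 0]}

```text
time_s: 48.85
tool_pos: [0.5609, 0.0436, 0.1711]
tool_rot: [-150.1, 0.5, -10.0]
force: [1.1, -0.8, -0.3]
grip_width: 0.0698
```

Run:
```python
from h import *
err()
for p in plates(grab("top")):print(p)
via([([.481,-.318,.12],12.8,0)])
```

```text
t 48.85 pos [0.5609 0.0436 0.1711] rpy [-150.1    0.5  -10. ] F [ 1.1 -0.8 -0.3] w 0.0698 q [-33.0, 14.0, 51.0, 106.0, -42.0, 75.0, 23.0]
(0.008, 0.621, -2.9, 84, 78, np.float64(0.0))
(0.481, -0.318, 12.8, 59, 63, np.float64(0.0))
(0.558, -0.562, 42.9, 55, 57, np.float64(0.0))
(0.563, -0.413, -6.9, 63, 59, np.float64(0.0))
-> [ 0.481 -0.318  0.12 ] yaw 12.8 lean 0: 12 rows, turn [-2.5, -0.5, -1.9]
   [-0.001, 0.029, -0.011]
   [-0.003, 0.029, -0.01]
   [-0.004, 0.029, -0.008]
   [-0.005, 0.03, -0.007]
   [-0.006, 0.03, -0.006]
   [-0.007, 0.03, -0.005]
   [-0.008, 0.03, -0.003]
   [-0.009, 0.03, -0.002]
   [-0.01, 0.029, -0.0]
   [-0.011, 0.029, 0.001]
   [-0.012, 0.029, 0.002]
   [-0.012, 0.028, 0.004]
```

carry_out:
  plan:
    - {"grip": 0, "dp": [-0.001, 0.029, -0.011], "rotation": [-2.5, -0.5, -1.9]}
    - {"grip": 0, "dp": [-0.003, 0.029, -0.01], "rotation": [-2.5, -0.5, -1.9]}
    - {"grip": 0, "dp": [-0.004, 0.029, -0.008], "rotation": [-2.5, -0.5, -1.9]}
    - {"grip": 0, "dp": [-0.005, 0.03, -0.007], "rotation": [-2.5, -0.5, -1.9]}
    - {"grip": 0, "dp": [-0.006, 0.03, -0.006], "rotation": [-2.5, -0.5, -1.9]}
    - {"grip": 0, "dp": [-0.007, 0.03, -0.005], "rotation": [-2.5, -0.5, -1.9]}
    - {"grip": 0, "dp": [-0.008, 0.03, -0.003], "rotation": [-2.5, -0.5, -1.9]}
    - {"grip": 0, "dp": [-0.009, 0.03, -0.002], "rotation": [-2.5, -0.5, -1.9]}

```text
time_s: 49.57
tool_pos: [0.509, -0.2144, 0.1517]
tool_rot: [-171.2, -2.3, 5.8]
force: [0.2, 0.1, 0.6]
grip_width: 0.0869
```

carry_out:
  plan:
    - {"grip": 0, "dp": [-0.01, 0.029, 0], "rotation": [-2.5, -0.5, -1.9]}
    - {"grip": 0, "dp": [-0.011, 0.029, 0], "rotation": [-2.5, -0.5, -1.9]}
    - {"grip": 0, "dp": [-0.011, 0.027, 0], "rotation": [-2.5, -0.5, -1.9]}
    - {"grip": 0, "dp": [-0.005, 0.012, 0], "rotation": [-1, -0.3, -0.9]}
    - {"grip": 0, "dp": [0, 0, 0], "rotation": [0, 0, 0]}
    - {"grip": 0, "dp": [0, 0, 0], "rotation": [0, 0, 0]}

```text
time_s: 50.07
tool_pos: [0.4807, -0.3294, 0.1454]
tool_rot: [179.3, -1.0, 12.1]
force: [-0.6, -0.4, 0.3]
grip_width: 0.0869
```

Run:
```python
from h import *
err([.481,-.318,.010],R=Rt(12.8,0))
```

```text
t 50.07 pos [ 0.4807 -0.3294  0.1454] rpy [179.3  -1.   12.1] F [-0.6 -0.4  0.3] w 0.0869 q [-17.0, 19.0, 59.0, 101.0, -18.0, 68.0, 59.0]
 turn [ 0.7 -1.  -0.7]
 shift [ 0.0002 -0.0127  0.1353]
```

carry_out:
  plan:
    - {"grip": 0, "dp": [0, -0.004, 0.02], "rotation": [0.3, -0.5, -0.3]}
    - {"grip": 0, "dp": [0, -0.004, 0.025], "rotation": [0.3, -0.5, -0.4]}
    - {"grip": 0, "dp": [0, -0.003, 0.025], "rotation": [0, 0, 0]}
    - {"grip": 0, "dp": [0, 0, 0.022], "rotation": [0, 0, 0]}
    - {"grip": 0, "dp": [0, 0, 0.01], "rotation": [0, 0, 0]}
    - {"grip": 0, "dp": [0, 0, 0], "rotation": [0, 0, 0]}
    - {"grip": 0, "dp": [0, 0, 0], "rotation": [0, 0, 0]}

```text
time_s: 50.65
tool_pos: [0.483, -0.3114, 0.0388]
tool_rot: [-179.7, -0.3, 13.0]
force: [0.4, 0.7, -0.4]
grip_width: 0.0872
```

Run:
```python
from h import *
err([.481,-.318,.010],R=Rt(12.8,0))
```

```text
t 50.65 pos [ 0.483  -0.3114  0.0388] rpy [-179.7   -0.3   13. ] F [ 0.4  0.7 -0.4] w 0.0872 q [-13.0, 27.0, 53.0, 107.0, -25.0, 59.0, 64.0]
 turn [-0.3 -0.3  0.2]
 shift [-0.0035  0.0061  0.0288]
```

carry_out:
  plan:
    - {"grip": 0, "dp": [-0.002, 0.003, 0.011], "rotation": [0, 0, 0]}
    - {"grip": 0, "dp": [-0.001, 0.003, 0.01], "rotation": [0, 0, 0]}
    - {"grip": 0, "dp": [0, 0, 0.004], "rotation": [0, 0, 0]}
    - {"grip": 0, "dp": [0, 0, 0], "rotation": [0, 0, 0]}
    - {"grip": 1, "dp": [0, 0, 0], "rotation": [0, 0, 0]}
    - {"grip": 1, "dp": [0, 0, 0], "rotation": [0, 0, 0]}
    - {"grip": 1, "dp": [0, 0, 0], "rotation": [0, 0, 0]}
    - {"grip": 1, "dp": [0, 0, 0], "rotation": [0, 0, 0]}

```text
time_s: 51.32
tool_pos: [0.4844, -0.32, 0.0154]
tool_rot: [-179.9, -0.6, 13.0]
force: [-0.4, 0.1, -0.1]
grip_width: 0.0677
```

carry_out:
  plan:
    - {"grip": 1, "dp": [0, 0, 0], "rotation": [0, 0, 0]}
    - {"grip": 1, "dp": [0, 0, 0], "rotation": [0, 0, 0]}
    - {"grip": 1, "dp": [0, 0, 0], "rotation": [0, 0, 0]}
    - {"grip": 1, "dp": [0, 0, 0], "rotation": [0, 0, 0]}

```text
time_s: 51.65
tool_pos: [0.4847, -0.3199, 0.016]
tool_rot: [-179.9, -0.7, 13.0]
force: [-0.2, 0.1, -1.0]
grip_width: 0.0595
```

Run:
```python
from h import *
err([.481,-.318,.010],R=Rt(12.8,0))
o=env.get_obs()["tool_pos"]
via([(o+[0,0,.13],12.8,0),([.49,.118,.15],-10.4,0)])
```

```text
t 51.65 pos [ 0.4847 -0.3199  0.016 ] rpy [-179.9   -0.7   13. ] F [-0.2  0.1 -1. ] w 0.0595 q [-11.0, 29.0, 52.0, 107.0, -27.0, 57.0, 66.0]
 turn [-0.1 -0.7  0.2]
 shift [-0.0032 -0.0027  0.0059]
-> [ 0.485 -0.32   0.146] yaw 12.8 lean 0: 4 rows, turn [-0.0, -0.2, 0.1]
   [0.0, -0.0, -0.032]
   [0.0, -0.0, -0.032]
   [0.0, -0.0, -0.032]
   [0.0, -0.0, -0.032]
-> [0.49  0.118 0.15 ] yaw -10.4 lean 0: 14 rows, turn [0.0, -0.0, 1.7]
   [0.007, -0.03, -0.0]
   [0.006, -0.031, -0.0]
   [0.006, -0.031, -0.0]
   [0.005, -0.031, -0.0]
   [0.004, -0.031, -0.0]
   [0.003, -0.031, -0.0]
   [0.002, -0.031, -0.0]
   [0.001, -0.031, -0.0]
   [0.0, -0.031, -0.0]
   [-0.001, -0.031, -0.0]
   [-0.002, -0.031, -0.0]
   [-0.003, -0.031, -0.0]
   [-0.003, -0.031, -0.0]
   [-0.004, -0.031, -0.0]
```

carry_out:
  plan:
    - {"grip": 1, "dp": [0, 0, -0.02], "rotation": [0, 0, 0]}
    - {"grip": 1, "dp": [0, 0, -0.032], "rotation": [0, 0, 0]}
    - {"grip": 1, "dp": [0, 0, -0.032], "rotation": [0, 0, 0]}
    - {"grip": 1, "dp": [0, 0, -0.032], "rotation": [0, 0, 0]}
    - {"grip": 1, "dp": [0.007, -0.03, 0], "rotation": [0, 0, 1.7]}
    - {"grip": 1, "dp": [0.006, -0.031, 0], "rotation": [0, 0, 1.7]}
    - {"grip": 1, "dp": [0.006, -0.031, 0], "rotation": [0, 0, 1.7]}
    - {"grip": 1, "dp": [0.005, -0.031, 0], "rotation": [0, 0, 1.7]}

```text
time_s: 52.32
tool_pos: [0.4819, -0.2009, 0.1371]
tool_rot: [180.0, -0.5, 4.9]
force: [0.8, 1.3, -0.8]
grip_width: 0.0595
```

carry_out:
  plan:
    - {"grip": 1, "dp": [0.004, -0.031, 0], "rotation": [0, 0, 1.7]}
    - {"grip": 1, "dp": [0.003, -0.031, 0], "rotation": [0, 0, 1.7]}
    - {"grip": 1, "dp": [0.002, -0.031, 0], "rotation": [0, 0, 1.7]}
    - {"grip": 1, "dp": [0.001, -0.031, 0], "rotation": [0, 0, 1.7]}
    - {"grip": 1, "dp": [0, -0.031, 0], "rotation": [0, 0, 1.7]}
    - {"grip": 1, "dp": [-0.001, -0.031, 0], "rotation": [0, 0, 1.7]}
    - {"grip": 1, "dp": [-0.002, -0.031, 0], "rotation": [0, 0, 1.7]}
    - {"grip": 1, "dp": [-0.003, -0.025, 0], "rotation": [0, 0, 1.7]}

```text
time_s: 52.98
tool_pos: [0.4889, 0.0549, 0.1386]
tool_rot: [-179.4, -0.6, -9.4]
force: [-0.1, -0.3, -1.7]
grip_width: 0.0598
```

Run:
```python
from h import *
err([.487,.117,.12],R=Rt(-10.4,0))
```

```text
t 52.98 pos [0.4889 0.0549 0.1386] rpy [-179.4   -0.6   -9.4] F [-0.1 -0.3 -1.7] w 0.0598 q [-59.0, 1.0, 51.0, 113.0, -2.0, 65.0, -17.0]
 turn [-0.6 -0.6  1. ]
 shift [-0.0123 -0.0607  0.0191]
```

carry_out:
  plan:
    - {"grip": 1, "dp": [-0.004, -0.022, 0.003], "rotation": [-0.3, -0.3, 0.5]}
    - {"grip": 1, "dp": [-0.004, -0.018, 0.005], "rotation": [-0.3, -0.3, 0.5]}
    - {"grip": 1, "dp": [-0.002, -0.01, 0.005], "rotation": [0, 0, 0]}
    - {"grip": 1, "dp": [0, 0, 0.003], "rotation": [0, 0, 0]}
    - {"grip": 1, "dp": [0, 0, 0], "rotation": [0, 0, 0]}
    - {"grip": 1, "dp": [0, 0, 0], "rotation": [0, 0, 0]}

```text
time_s: 53.48
tool_pos: [0.4862, 0.1141, 0.1219]
tool_rot: [-179.9, 0.1, -10.0]
force: [-0.4, -0.4, -1.3]
grip_width: 0.0599
```

Run:
```python
from h import *
err([.487,.117,.08],R=Rt(-10.4,0))
```

```text
t 53.48 pos [0.4862 0.1141 0.1219] rpy [-1.799e+02  1.000e-01 -1.000e+01] F [-0.4 -0.4 -1.3] w 0.0599 q [-62.0, 5.0, 49.0, 113.0, -4.0, 64.0, -22.0]
 turn [-0.1  0.1  0.4]
 shift [ 0.0004 -0.0029  0.0419]
```

carry_out:
  plan:
    - {"grip": 1, "dp": [0, -0.001, 0.012], "rotation": [0, 0, 0.2]}
    - {"grip": 1, "dp": [0, -0.001, 0.012], "rotation": [0, 0, 0.2]}
    - {"grip": 1, "dp": [0, 0, 0.009], "rotation": [0, 0, 0]}
    - {"grip": 1, "dp": [0, 0, 0.003], "rotation": [0, 0, 0]}
    - {"grip": 1, "dp": [0, 0, 0], "rotation": [0, 0, 0]}
    - {"grip": 1, "dp": [0, 0, 0], "rotation": [0, 0, 0]}

```text
time_s: 53.98
tool_pos: [0.4873, 0.1088, 0.0829]
tool_rot: [-179.9, 0.0, -11.1]
force: [-0.5, -0.1, -1.9]
grip_width: 0.0596
```

Run:
```python
from h import *
err([.487,.117,.076],R=Rt(-10.4,0))
```

```text
t 53.98 pos [0.4873 0.1088 0.0829] rpy [-179.9    0.   -11.1] F [-0.5 -0.1 -1.9] w 0.0596 q [-61.0, 9.0, 49.0, 115.0, -8.0, 59.0, -19.0]
 turn [-0.1  0.  -0.7]
 shift [-0.0019 -0.008   0.007 ]
```

carry_out:
  plan:
    - {"grip": 1, "dp": [-0.001, -0.003, 0.002], "rotation": [0, 0, -0.4]}
    - {"grip": 1, "dp": [0, -0.002, 0.002], "rotation": [0, 0, -0.2]}
    - {"grip": 1, "dp": [0, 0, 0.001], "rotation": [0, 0, 0]}
    - {"grip": 1, "dp": [0, 0, 0], "rotation": [0, 0, 0]}

```text
time_s: 54.32
tool_pos: [0.4882, 0.1142, 0.0785]
tool_rot: [-179.8, -0.1, -10.4]
force: [0.1, -0.3, -0.6]
grip_width: 0.0596
```

carry_out:
  plan:
    - {"grip": 1, "dp": [0, 0, 0.001], "rotation": [0, 0, 0]}
    - {"grip": 1, "dp": [0, 0, 0.001], "rotation": [0, 0, 0]}
    - {"grip": 1, "dp": [0, 0, 0], "rotation": [0, 0, 0]}

```text
time_s: 54.57
tool_pos: [0.4886, 0.1148, 0.0768]
tool_rot: [-179.8, -0.1, -10.4]
force: [-0.0, 0.1, -1.3]
grip_width: 0.0595
```

carry_out:
  plan:
    - {"grip": 1, "dp": [0, 0, 0.001], "rotation": [0, 0, 0]}
    - {"grip": 1, "dp": [0, 0, 0.001], "rotation": [0, 0, 0]}
    - {"grip": 1, "dp": [0, 0, 0], "rotation": [0, 0, 0]}

```text
time_s: 54.82
tool_pos: [0.489, 0.1149, 0.0763]
tool_rot: [-179.7, -0.1, -10.4]
force: [-0.5, -0.5, -1.1]
grip_width: 0.0598
```

carry_out:
  plan:
    - {"grip": 1, "dp": [0, 0, 0.001], "rotation": [0, 0, 0]}
    - {"grip": 1, "dp": [0, 0, 0.001], "rotation": [0, 0, 0]}
    - {"grip": 1, "dp": [0, 0, 0], "rotation": [0, 0, 0]}

```text
time_s: 55.07
tool_pos: [0.4895, 0.115, 0.0762]
tool_rot: [-179.7, -0.1, -10.4]
force: [0.2, -0.1, -1.1]
grip_width: 0.0597
```

carry_out:
  plan:
    - {"grip": 0.2, "dp": [0, 0, 0], "rotation": [0, 0, 0]}
    - {"grip": 0.2, "dp": [0, 0, 0], "rotation": [0, 0, 0]}
    - {"grip": 0.2, "dp": [0, 0, 0], "rotation": [0, 0, 0]}
    - {"grip": 0.2, "dp": [0, 0, 0], "rotation": [0, 0, 0]}
    - {"grip": 0.2, "dp": [0, 0, -0.015], "rotation": [0, 0, 0]}
    - {"grip": 0.2, "dp": [0, 0, -0.03], "rotation": [0, 0, 0]}
    - {"grip": 0.2, "dp": [0, 0, -0.035], "rotation": [0, 0, 0]}
    - {"grip": 0.2, "dp": [0, 0, -0.035], "rotation": [0, 0, 0]}

```text
time_s: 55.73
tool_pos: [0.4833, 0.1123, 0.1863]
tool_rot: [179.6, 0.6, -10.5]
force: [-0.2, 0.9, -0.0]
grip_width: 0.0695
```

carry_out:
  plan:
    - {"grip": 0.2, "dp": [0, 0.03, -0.02], "rotation": [0, 0, 0]}
    - {"grip": 0.2, "dp": [0, 0.035, -0.01], "rotation": [0, 0, 0]}
    - {"grip": 0.2, "dp": [0, 0.035, 0], "rotation": [0, 0, 0]}
    - {"grip": 0.2, "dp": [0, 0.035, 0], "rotation": [0, 0, 0]}
    - {"grip": 0.2, "dp": [0, 0.035, 0], "rotation": [0, 0, 0]}
    - {"grip": 0.2, "dp": [0, 0.035, 0], "rotation": [0, 0, 0]}
    - {"grip": 0.2, "dp": [0, 0.02, 0], "rotation": [0, 0, 0]}
    - {"grip": 0.2, "dp": [0, 0, 0], "rotation": [0, 0, 0]}

```text
time_s: 56.4
tool_pos: [0.4476, -0.1156, 0.2267]
tool_rot: [-179.7, -0.3, -10.1]
force: [-0.3, 0.3, 0.5]
grip_width: 0.0694
```

Run:
```python
from h import *
err()
t=grab("top");s=grab("side")
w=dial('side','d4');print(angs(w,(196,194)))
d=crop(w,0,0,400,400,.6)
a=np.hstack([crop(t,120,170,140,110,2.8),crop(s,205,240,140,110,2.8)])
b=np.hstack([cv2.resize(t,(320,240)),cv2.resize(s,(224,240)) if 0 else d[:240],np.zeros((240,a.shape[1]-320-240,3),np.uint8)])
cv2.imwrite("pics/fin.png",np.vstack([a,b]))
```

```text
t 56.4 pos [ 0.4476 -0.1156  0.2267] rpy [-179.7   -0.3  -10.1] F [-0.3  0.3  0.5] w 0.0694 q [-54.0, -14.0, 57.0, 110.0, 12.0, 78.0, -10.0]
('needle', np.float64(14.5), np.int64(158), 'tab', np.float64(13.9), np.int64(433))
```

View pics/fin.png

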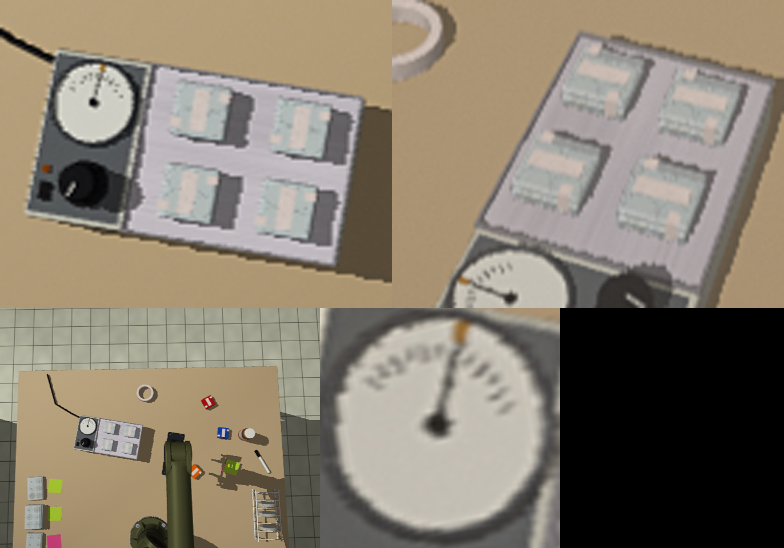

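All four plates lie flat, label up, inside the bed rim, at crop (203,110), (303,127), (193,193) and (290,208). The needle points at the tab, and the tape roll, jar and look-alikes are where they were. Handing in.

```bash
python3 -c "
from cell import env
print(env.get_obs()['joint_velocities'].round(2));print(env.sign_off())"
```

```text
[-1.12  0.88 -1.65  0.13 -0.18 -0.03  0.08]
the job is handed in; nothing more can be done
None
```

The job is handed in: all four plates are on the heated bed and the thermostat is set, in about 56 s of robot time.

- **Thermostat:** I turned the knob about 150° clockwise in one grip. The last look measured the needle at 14.5° and the tab at 13.9°, well inside the tab's 8° width.
- **Plates:** Three were upside down. I turned each over in two 90° steps, standing it on its side on the bench in between. I carried the fourth over as it was. I lowered each until it touched the bed before opening the fingers. The final top and side pictures show all four flat, label up, separate and inside the rim.
- **Other objects:** I saw no shift in the tape roll, the jar or the red, blue and orange look-alikes. The arm's shadow lay on the notes in the last picture, but nothing went near them.
- **Doubtful point:** Joint 6 read 118° (rounded; limit 117.66°) once while backing off the first standing plate, and I did not get the exact figure. I used smaller tilts after that. No plate was seen to be knocked aside.

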